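# Pack the gallery-rail set from the drying cradle

## Task

Pack the finished gallery-rail set into the low plywood crate: lift the hold-down bar out of the cradle's two open brackets and set it aside, lay all the turned spindles flat in the crate's wide bay, and tip all the wooden balls out of the handled cup into the crate's narrow bay. Leave the empty cup standing upright on the bench and, once the crate is packed, put the bar back, fully down in both brackets of the empty cradle. Do not disturb the other things on the bench.

Things in the scene. Friction and masses are not known exactly. Their poses are not given: they have to be found in the camera images.
- cradle: Fixed wooden cradle, 290 (its x) x 140 mm (its y), on the left or right, turned up to 0.2 rad; origin under its centre. Two notched rails run along x at y = -45 and 45 mm (14 mm thick, tops 54 mm high). Spindle places at x = -81, -27, 27, 81 mm: a spindle lies along y in a 24 mm notch of each rail, axis 50 mm above the bench. Between the rails it is open down to the 12 mm base.
- bracket_a (a point): Centre of the slot floor, 63 mm above the bench, of the steel bracket at the cradle's x = -126 mm, y = 0: an upright fork 12 mm thick in x, open at the top; slot 20 mm wide in y, straight to 79 mm above the bench, flaring to about 34 mm wide at 94 mm. Axes as the cradle.
- bracket_b (a point): The same for the bracket at the cradle's x = +126 mm.
- bar_grip (a point): Hold-down bar: steel, 290 x 14 x 14 mm, 0.3 to 0.5 kg, with a dark wooden grip block (64 mm along the bar, 18 across, 34 high) on top of its middle. Point: centre of the block, 31 mm above the bar's underside; x along the bar, z up. Seated on both slot floors it is 94 mm above the bench, bar 3 mm over the spindles, 3 mm side play. Stands upright on the flat bench.
- crate: Fixed low plywood crate on the other side from the cradle, turned up to 0.2 rad: outer 220 (its x) x 210 mm (its y), walls 5 mm thick and 45 mm high, floor 6 mm; origin under its centre. A divider along x leaves a wide bay at y = -100 to 15 mm and a narrow bay at y = 20 to 100 mm, both 210 mm long in x.
- wide_bay (a point): Centre of the floor of the crate's wide bay (210 x 115 mm), axes as the crate.
- narrow_bay (a point): Centre of the floor of the crate's narrow bay (210 x 80 mm), axes as the crate.
- cup: Turned pale wooden cup, loose, 0.10 to 0.16 kg, with a straight handle on its -x side; origin under the bowl's centre, z up when upright. Bowl: 62 mm outer diameter at the foot, flaring straight to 128 mm at the rim, 47 mm high, wall 4 mm, floor 5 mm. The sides lean out by 35 degrees, so balls roll out when it is tipped by 60 to 75 degrees.
- cup_grip (a point): Where the cup's handle is gripped: 95 mm from the bowl's axis, 36 mm above the cup's underside. The handle is level, 14 mm wide, 20 mm tall (26 to 46 mm above the bench), and runs along the cup's x from 60 to 134 mm from the axis. x points from here to the bowl, z up.
- spindle1_center (a point): Turned pale wooden spindle, round, 170 mm long, 20 mm diameter, 45 g; the point is its centre, its y axis runs along it (it may roll about y). Starts in place 1 of the cradle, counted from the cradle's -x end; None if absent.
- spindle2_center (a point): Turned pale wooden spindle, round, 170 mm long, 20 mm diameter, 45 g; the point is its centre, its y axis runs along it (it may roll about y). Starts in place 2 of the cradle, counted from the cradle's -x end; None if absent.
- spindle3_center (a point): Turned pale wooden spindle, round, 170 mm long, 20 mm diameter, 45 g; the point is its centre, its y axis runs along it (it may roll about y). Starts in place 3 of the cradle, counted from the cradle's -x end; None if absent.
- spindle4_center (a point): Turned pale wooden spindle, round, 170 mm long, 20 mm diameter, 45 g; the point is its centre, its y axis runs along it (it may roll about y). Starts in place 4 of the cradle, counted from the cradle's -x end; None if absent.
- ball1_center (a point): Pale wooden ball, 18 mm diameter, 10 g; the point is its centre. Starts in the cup; None if absent.
- ball2_center (a point): Pale wooden ball, 18 mm diameter, 10 g; the point is its centre. Starts in the cup; None if absent.
- ball3_center (a point): Pale wooden ball, 18 mm diameter, 10 g; the point is its centre. Starts in the cup; None if absent.
- ball4_center (a point): Pale wooden ball, 18 mm diameter, 10 g; the point is its centre. Starts in the cup; None if absent.
- ball5_center (a point): Pale wooden ball, 18 mm diameter, 10 g; the point is its centre. Starts in the cup; None if absent.
- ball6_center (a point): Pale wooden ball, 18 mm diameter, 10 g; the point is its centre. Starts in the cup; None if absent.
- gouge: Bystander: turning gouge, 310 mm, dark wooden handle, lying far out on the bench; origin near its middle, on its underside.
- tin: Bystander: round metal tin, 68 mm diameter, 26 mm high, standing beyond the cup; origin under its centre.
- sandblock: Bystander: cork sanding block, 100 x 60 x 28 mm, lying beyond the cup; origin under its centre.
- mallet: Bystander: wooden mallet, 300 mm long, 60 mm high, lying at the left; origin on its underside, near the middle.
- offcut: Bystander: upright round wooden offcut, 44 mm diameter, 90 mm high, at the right; origin under its centre.
Mind the look-alikes: they are no part of the job. What is shaped like the part that bears spindle2_center but purple is not meant.

How it is judged:
On the way, in this order (a step that is already met when the one before it is completed fails the run):
1. the bar is lifted out of its brackets and off the cradle (more than 30 mm above its seat, or more than 120 mm aside) ((z of bar_grip in the frame of cradle above 0.124 m or horizontal distance between bar_grip and cradle above 0.12 m)), for 0.2 s.
2. all spindles lie in the wide bay and all balls in the narrow bay (x of spindle1_center in the frame of crate between -0.03 and 0.03 m and y of spindle1_center in the frame of crate between -0.1 and 0.015 m and height (world z) of each of spindle1_center, spindle2_center, spindle3_center, spindle4_center, ball1_center, ball2_center, ball3_center, ball4_center, ball5_center, ball6_center below 0.045 m and angle between spindle1_center's own y axis and vertical between 1.35 and 1.79 rad and x of spindle2_center in the frame of crate between -0.03 and 0.03 m and y of spindle2_center in the frame of crate between -0.1 and 0.015 m and angle between spindle2_center's own y axis and vertical between 1.35 and 1.79 rad and x of spindle3_center in the frame of crate between -0.03 and 0.03 m and y of spindle3_center in the frame of crate between -0.1 and 0.015 m and angle between spindle3_center's own y axis and vertical between 1.35 and 1.79 rad and x of spindle4_center in the frame of crate between -0.03 and 0.03 m and y of spindle4_center in the frame of crate between -0.1 and 0.015 m and angle between spindle4_center's own y axis and vertical between 1.35 and 1.79 rad and x of ball1_center in the frame of crate between -0.105 and 0.105 m and y of ball1_center in the frame of crate between 0.02 and 0.1 m and x of ball2_center in the frame of crate between -0.105 and 0.105 m and y of ball2_center in the frame of crate between 0.02 and 0.1 m and x of ball3_center in the frame of crate between -0.105 and 0.105 m and y of ball3_center in the frame of crate between 0.02 and 0.1 m and x of ball4_center in the frame of crate between -0.105 and 0.105 m and y of ball4_center in the frame of crate between 0.02 and 0.1 m and x of ball5_center in the frame of crate between -0.105 and 0.105 m and y of ball5_center in the frame of crate between 0.02 and 0.1 m and x of ball6_center in the frame of crate between -0.105 and 0.105 m and y of ball6_center in the frame of crate between 0.02 and 0.1 m), for 0.2 s.
3. the bar is back in both brackets (x of bar_grip in the frame of cradle between -0.02 and 0.02 m and y of bar_grip in the frame of cradle between -0.007 and 0.007 m and z of bar_grip in the frame of cradle between 0.09 and 0.098 m and angle between the x axis of bar_grip and the x axis of cradle, either way round below 0.05 rad and angle between bar_grip's own z axis and vertical below 0.12 rad), for 0.2 s.
At the end, for the whole second after the job is handed in: Spindles flat (0.22 rad) in the wide bay, centres below 45 mm; balls in the narrow bay below the rim; bar down in both brackets (4 mm in height, 7 mm across, 20 mm along, 0.05 rad), upright; cup upright on the bench (0.1 rad); all at rest (all of step 2 and all of step 3 and linear speed of each of spindle1, spindle2, spindle3, spindle4, ball1, ball2, ball3, ball4, ball5, ball6, bar, cup below 0.03 m/s and angle between cup_grip's own z axis and vertical below 0.1 rad and height (world z) of cup_grip between 0.03 and 0.042 m); the robot touches nothing.
It fails at once if the gouge is pushed more than 30 mm from its place (distance of gouge from where it was at the start of the episode above 0.03 m).
It fails at once if the tin is pushed more than 30 mm from its place (distance of tin from where it was at the start of the episode above 0.03 m).
It fails at once if the sandblock is pushed more than 30 mm from its place (distance of sandblock from where it was at the start of the episode above 0.03 m).
It fails at once if the mallet is pushed more than 30 mm from its place (distance of mallet from where it was at the start of the episode above 0.03 m).
It fails at once if the offcut is pushed more than 30 mm from its place (distance of offcut from where it was at the start of the episode above 0.03 m).
Of spindle1, spindle2, spindle3, spindle4 only 2 to 4 are there at a start; the rules pass over those that are not, and their reading is None.
Of ball1, ball2, ball3, ball4, ball5, ball6 only 4 to 6 are there at a start; the rules pass over those that are not, and their reading is None.
At some moment in a run one of cup, spindle1, spindle2, spindle3, spindle4 may be knocked a few centimetres aside while the robot is not near it.
It also fails if it takes over 208 s, if anything falls off the work surface, if the arm or the gripper's body presses on something with over 40 N, if the wrist force passes 120 N, or if a joint passes its speed limit or range.

## Robot

A 7-joint arm with a two-finger parallel gripper is mounted at the origin on the work surface. World frame = base frame: x ahead of the robot, y to its left, z up, the work surface at z = 0. Lengths are in m, angles in rad, forces in N, time in s.
With the tool pointing down it reaches from about 0.425 to 0.875 m from the base axis. Payload 8.4 kg.
Tool frame: the origin (TCP) lies midway between the tips of the shut fingers; the grasp point (between the pads) lies 19 mm behind it; z points along the fingers, y is the direction in which the jaws open and shut (so a half turn about z gives the same grasp; the last joint's range is limited). The gripper opens to 85 mm and grips with 20 to 120 N. Pads are 22 mm wide; open, the fingers measure 114 mm over their backs; the gripper's body (76 mm by 85 mm) begins 54 mm behind the grasp point. The pads swing forward as they close: fully open they stand 13 mm farther back than shut.
Start: joints at [1.234, 0.333, 0.04, 1.465, -0.013, 1.343, -0.059], TCP at [0.153, -0.632, 0.231] pointing down, gripper open.
Joint ranges: [-2.58, 2.58], [-0.38, 2.09], [-1.3, 1.39], [0.25, 2.4], [-1.5, 4.64], [0.08, 2.09], [-2.65, 2.65]. Speed limits (rad/s): [2.22, 2.22, 2.79, 2.79, 3.14, 3.14, 3.14].

## Interface

Orientations are given as a 3x3 rotation matrix whose columns are the frame's x, y, z axes.
In Python, from cell import robot, vision gives the robot as it stands. The module is installed in compiled form; this text tells all that it offers.
- The arm moves only by the shell command python3 -m handwheel 'ROWS' [OPENING] [FORCE]. ROWS is JSON, a list of rows, each a list of 6 numbers: the shift along the tool's x, y, z in m, then the turn, a rotation vector about the tool's x, y, z in degrees. A call has exactly 10 rows; each row shifts and turns the commanded pose from where the row before left it, along the tool's axes as they then stand; what a row does not reach is not made up. A row lasts 1/12 s, in which the tool goes at most 41.7 mm and 7.16 degrees, less where a joint would pass 70% of its speed; a pose out of reach is approached as far as the arm can. A call is refused whole if a number of a shift passes 0.0417 or a number of a turn 7.16, either way. A call with a gripper value outside its range is refused whole. OPENING is the finger opening in m, from 0 to 0.0854, set as the call begins (- or left out, the last holds). The fingers move at their own pace and stop on an object; FORCE is the grip in N (left out, the last holds). Time passes only in rows, so rows that do not move let the fingers close, or fill a call up. It gives the time, the measured TCP pose, the force and the opening at its end, in the units of the state.
- robot.observe(): the state, without advancing time (a new reading comes with each control period).
- vision.snapshot(name): name is "side" or "top" or "wrist"; returns (picture, depth): 480x640x3 uint8, red, green, blue; 480x640 float32, m along the optical axis (not along the pixel's ray), 0 where there is no reading.
- vision.get_calibration(name): a dict with "fov_y" (degrees; the focal length in pixels is half the picture's height over the tangent of half this angle, whatever the lens; pixels are square), "cx", "cy" (the principal point, pixels), "R" (3x3) and "t" (3): a world point X has camera coordinates R X + t. Camera axes: x right, y down, z forward; pixel columns grow to the right and rows downward; lengths in m; the calibration is good to about 2 mm. A picture is of the moment at which its call begins: read the wrist's pose just before it. get_calibration takes no time and is no camera call; for the wrist camera it gives the pose at the moment of the call.
- robot.close_job(): hands the job in, once; it reports no verdict.
The state is a dict: "time": time; "qpos": joint angles; "dq": joint speeds; "joint_torque": joint torques, N m; "tool_pos": TCP position; "eef_rot": TCP orientation; "contact_force": force on the tool from outside, world axes, zero at the start; "wrist_torque": the same for the moment, N m; "gripper_width": opening from 0.0 (shut) to 1.0 (fully open).
Only numpy, scipy, OpenCV 4.12 (cv2) and the standard library are available. Lean on these libraries where they do the work, as an engineer would, in place of code of your own. Each camera call takes 0.05 s, during which the arm holds its last target.

## Working session

There is one attempt and no reset: what is moved stays moved. The work goes in short steps, Python scripts to look and compute and a shell command to move; the robot and the scene stay as the last step left them, time stands still between calls to the robot, and variables do not carry over. Pictures are saved under pics/ and viewed, and the job is handed in when it is done.

```bash
mkdir -p pics; ls
cat > h.py <<'E'
import numpy as np, cv2
from cell import robot, vision
np.set_printoptions(precision=4,suppress=True)
def snap(n,f=None):
    c=vision.get_calibration(n); p,d=vision.snapshot(n)
    if f: cv2.imwrite(f'pics/{f}.png',p[:,:,::-1]); np.savez(f'pics/{f}.npz',p=p,d=d,R=c['R'],t=c['t'],c=[c['fov_y'],c['cx'],c['cy']])
    return p,d,c
def load(f):
    z=np.load(f'pics/{f}.npz'); return z
def foc(z): return 240/np.tan(np.radians(z['c'][0])/2)
def px(z,u,v,zw=None,r=1):
    """world pt of pixel; by depth or by height plane"""
    f=foc(z); ray=np.array([(u-z['c'][1])/f,(v-z['c'][2])/f,1.])
    R=z['R'];t=z['t']
    if zw is None:
        dd=z['d'][v-r:v+r+1,u-r:u+r+1]; dd=dd[dd>0]; return R.T@(ray*np.median(dd)-t)
    o=-R.T@t; w=R.T@ray; return o+w*(zw-o[2])/w[2]
def proj(z,X):
    q=z['R']@np.asarray(X)+z['t']; f=foc(z); return q[:2]/q[2]*f+z['c'][1:]
def cloud(z):
    f=foc(z); v,u=np.mgrid[:480,:640]; d=z['d']
    P=np.stack([(u-z['c'][1])/f*d,(v-z['c'][2])/f*d,d],-1)
    W=(P-z['t'])@z['R']; W[d==0]=np.nan; return W
def st():
    s=robot.observe(); print('t',s['time'],'q',np.array(s['qpos']),'\npos',np.array(s['tool_pos']),'\nR',np.array(s['eef_rot']).round(4).tolist(),'\nF',np.array(s['contact_force']),'w',s['gripper_width']); return s
E
python3 - <<'E'
from h import *
st()
for n in ['top','side','wrist']:
    p,d,c=snap(n,n+'0'); print(n,c)
E
```

```text
pics
t 0.0 q [ 1.2338  0.3339  0.0399  1.4663 -0.0134  1.3433 -0.0585] 
pos [ 0.153  -0.6313  0.2304] 
R [[0.9719, 0.2355, -0.0005], [0.2355, -0.9719, 0.0016], [-0.0001, -0.0016, -1.0]] 
F [-0.0526  0.1129 -0.0889] w 0.9967576208090453
top {'fov_y': 55.251685516594506, 'cx': 310.2794483247582, 'cy': 238.43752524246963, 'R': array([[ 0.0195, -0.9997, -0.0113],
       [-0.9861, -0.0174, -0.1655],
       [ 0.1652,  0.0144, -0.9861]]), 't': array([0.0334, 0.5363, 1.1416])}
side {'fov_y': 45.66532863921741, 'cx': 317.68614609645533, 'cy': 243.37818893287604, 'R': array([[ 0.928 , -0.3724,  0.0108],
       [-0.2083, -0.5426, -0.8138],
       [ 0.3089,  0.753 , -0.5811]]), 't': array([-0.5001,  0.2208,  1.6154])}
wrist {'fov_y': 65.28032965323257, 'cx': 323.4050068398701, 'cy': 231.5479209572992, 'R': array([[ 0.2352, -0.972 , -0.0008],
       [-0.9292, -0.2251,  0.2931],
       [-0.285 , -0.0682, -0.9561]]), 't': array([-0.6486, -0.0384,  0.3786])}
```

View pics/top0.png

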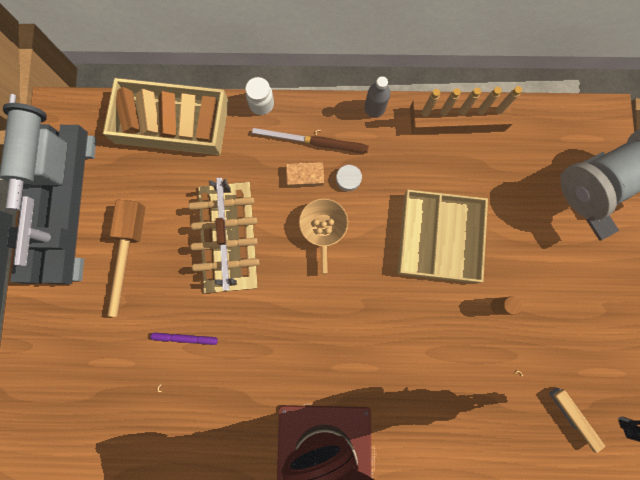

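View pics/side0.png

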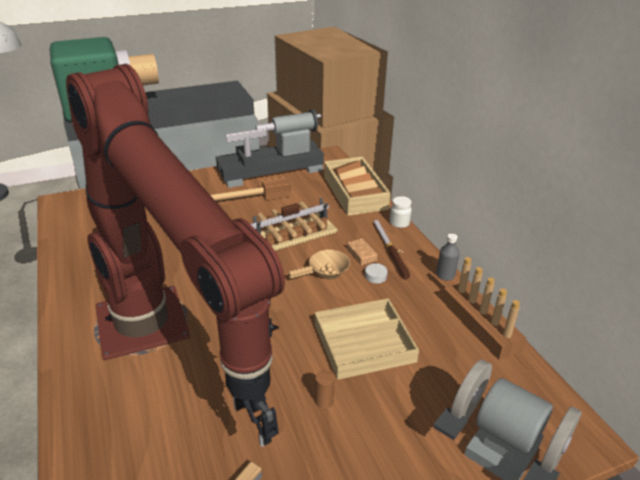

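View pics/wrist0.png

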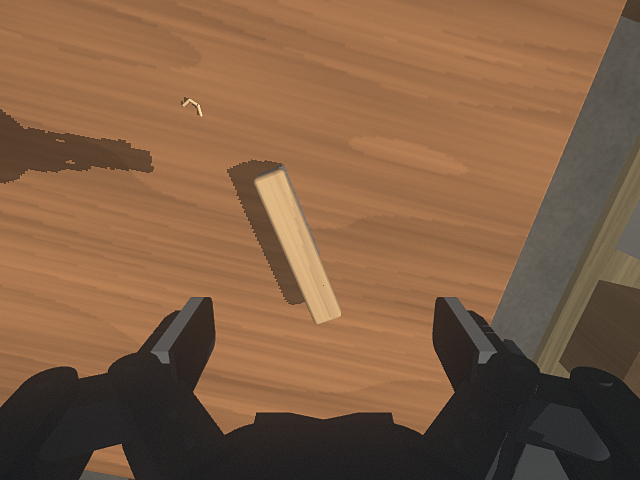

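Run:
```python
from h import *
z=load('top0'); p=z['p'][:,:,::-1]
cv2.imwrite('pics/c1.png',cv2.resize(p[165:305,180:360],None,fx=4.2,fy=4.2,interpolation=cv2.INTER_CUBIC))
cv2.imwrite('pics/c2.png',cv2.resize(p[180:290,390:500],None,fx=5,fy=5,interpolation=cv2.INTER_CUBIC))
```

```text
(no output)
```

View pics/c1.png

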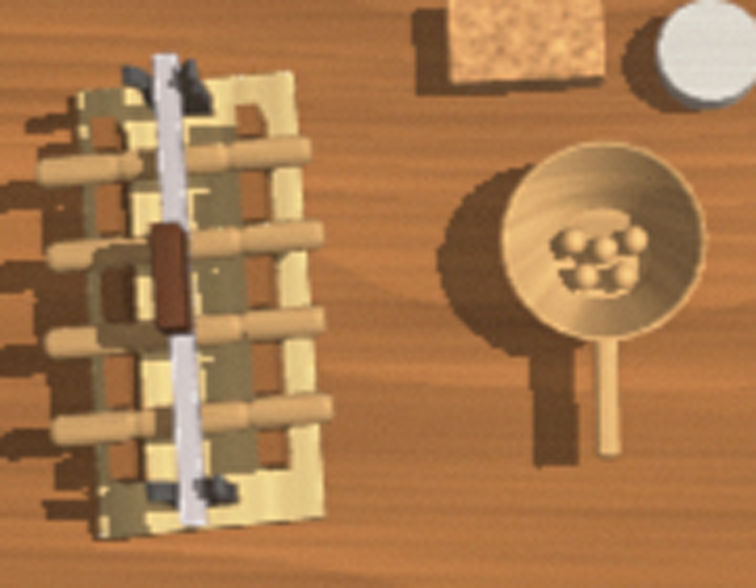

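View pics/c2.png

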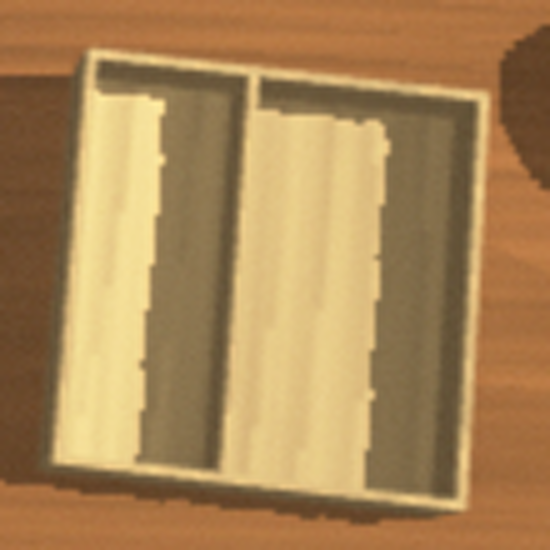

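```bash
cat >> h.py <<'E'
def fit_crate(): pass
E
python3 - <<'E'
from h import *
z=load('top0')
P=lambda x,y,h: px(z,180+x/4.2-.4,165+y/4.2-.4,h)[:2]
Q=lambda x,y,h: px(z,390+x/5-.4,180+y/5-.4,h)[:2]
c=[Q(88,50,.045),Q(490,93,.045),Q(466,509,.045),Q(52,466,.045)]
print('crate corners',c,'ctr',np.mean(c,0))
xa=(c[0]-c[3]+c[1]-c[2]); print('yaw',np.arctan2(xa[1],xa[0]), [np.linalg.norm(c[i]-c[i-1]) for i in range(4)])
b=[P(166,54,.077),P(194,525,.077)]; print('bar',b,np.mean(b,0)); e=b[0]-b[1]; print('yaw',np.arctan2(e[1],e[0]),np.linalg.norm(e))
g=[P(165,224,.111),P(177,330,.111)]; print('grip top',np.mean(g,0))
for l,r in [((42,171),(308,151)),((50,256),(320,234)),((50,344),(322,320)),((55,431),(330,406))]:
    a=P(*l,.05);d=P(*r,.05); e=a-d; print('sp',(a+d)/2,np.linalg.norm(e),np.arctan2(e[1],e[0]))
k=[P(80,95,.012),P(293,72,.012),P(325,517,.012),P(98,538,.012)]; print('base',k,np.mean(k,0))
print('cup rim ctr',P(604,241,.047), P(502,241,.047),P(706,241,.047),'handle',P(609,455,.046),P(606,340,.046))
W=cloud(z)
for u,v in [(219,230),(323,222),(225,280)]: print(W[v,u])
E
```

```text
crate corners [array([ 0.6702, -0.2087]), array([ 0.6504, -0.418 ]), array([ 0.4329, -0.3963]), array([ 0.4508, -0.187 ])] ctr [ 0.5511 -0.3025]
yaw -0.09895287962876974 [np.float64(0.22043754247710026), np.float64(0.2102144863377603), np.float64(0.2186405323811688), np.float64(0.21001254077196904)]
bar [array([0.6856, 0.2812]), array([0.3982, 0.2496])] [0.5419 0.2654]
yaw 0.10970974065694364 0.2891538262694589
grip top [0.5404 0.2636]
sp [0.6248 0.278 ] 0.16610453023443106 1.6646539940070857
sp [0.5716 0.269 ] 0.16739856183958837 1.6709987944154907
sp [0.5172 0.2657] 0.16741839122517477 1.677705842400146
sp [0.464 0.259] 0.16801846734739614 1.680228524977249
base [array([0.6769, 0.3501]), array([0.6946, 0.2127]), array([0.408 , 0.1808]), array([0.3923, 0.3218])] [0.543  0.2663]
cup rim ctr [0.5792 0.0101] [0.5781 0.0732] [ 0.5803 -0.0529] handle [0.4468 0.0051] [0.5175 0.008 ]
[0.5417 0.267  0.1104]
[0.5839 0.0109 0.0238]
[0.4217 0.2524 0.0785]
```

```bash
cat > g.py <<'E'
import sys
from h import *
from scipy.spatial.transform import Rotation as Ro
# usage: g.py x y z [yawdeg] [tiltdeg about world axis...]
def Rdown(yawdeg):
    a=np.radians(yawdeg); return np.array([[np.cos(a),np.sin(a),0],[np.sin(a),-np.cos(a),0],[0,0,-1.]])
def plan(p,R=None):
    s=robot.observe(); p0=np.array(s['tool_pos']); R0=np.array(s['eef_rot'])
    x=R0[:,0]
    d=R0.T@(np.array(p)-p0)
    print('t %.2f'%s['time'],'pos',p0,'yaw %.2f'%np.degrees(np.arctan2(x[1],x[0])),'q',np.array(s['qpos']),'w %.3f'%s['gripper_width'],'F',np.array(s['contact_force']).round(1))
    print('tool delta mm',(d*1000).round(1),'min rows %.1f'%(np.linalg.norm(d)/.0417), end=' ')
    if R is not None: print('rotvec deg',np.degrees(Ro.from_matrix(R0.T@R).as_rotvec()).round(2))
    else: print()
if __name__=='__main__':
    a=[float(v) for v in sys.argv[1:]]
    plan(a[:3],Rdown(a[3]) if len(a)>3 else None)
E
python3 -m handwheel '[[0.03,-0.012,0,0,0,0.7],[0.03,-0.012,0,0,0,0.7],[0.03,-0.012,0,0,0,0.7],[0.03,-0.012,0,0,0,0.7],[0.03,-0.012,0,0,0,0.7],[0.03,-0.012,0,0,0,0.7],[0.03,-0.012,0,0,0,0.7],[0.03,-0.012,0,0,0,0.7],[0.03,-0.012,0,0,0,0.7],[0.03,-0.012,0,0,0,0.7]]' 0.05
python3 g.py .55 .264 .23 6.3
```

```text
time: 0.98
tool_pos: [0.4272, -0.4582, 0.2312]
eef_rot: [[0.993, 0.115, -0.0], [0.115, -0.993, 0.0], [-0.0, -0.0, -1.0]]
contact_force: [1.1, -0.8, -0.2]
gripper_width: 0.585
t 0.98 pos [ 0.4272 -0.4582  0.2312] yaw 6.58 q [ 0.8431  0.2911 -0.1168  1.5203  0.0344  1.3326 -0.7329] w 0.585 F [ 1.1 -0.8 -0.2]
tool delta mm [ 204.8 -703.3    1.3] min rows 17.6 rotvec deg [-0.01  0.01  0.28]
```

```bash
python3 -m handwheel '[[0.012,-0.035,0,0,0,0],[0.012,-0.035,0,0,0,0],[0.012,-0.035,0,0,0,0],[0.012,-0.035,0,0,0,0],[0.012,-0.035,0,0,0,0],[0.012,-0.035,0,0,0,0],[0.012,-0.035,0,0,0,0],[0.012,-0.035,0,0,0,0],[0.012,-0.035,0,0,0,0],[0.012,-0.035,0,0,0,0]]' 0.05 >/dev/null
python3 g.py .542 .2645 .23 6.3
```

```text
t 1.82 pos [ 0.5048 -0.096   0.2313] yaw 6.61 q [ 0.4721  0.0797 -0.3891  1.7742  0.0316  1.2938 -1.3799] w 0.584 F [ 1.1 -0.2  0. ]
tool delta mm [  78.5 -353.8    1.2] min rows 8.7 rotvec deg [0.01 0.   0.31]
```

```bash
python3 -m handwheel '[[0.008,-0.035,0,0,0,0],[0.008,-0.035,0,0,0,0],[0.008,-0.035,0,0,0,0],[0.008,-0.035,0,0,0,0],[0.008,-0.035,0,0,0,0],[0.008,-0.035,0,0,0,0],[0.008,-0.035,0,0,0,0],[0.008,-0.035,0,0,0,0],[0.008,-0.035,0,0,0,0],[0.008,-0.035,0,0,0,0.3]]' 0.05 >/dev/null
python3 g.py .542 .2645 .23 6.3
python3 - <<'E'
from h import *
snap('wrist','w1')
E
```

```text
t 2.65 pos [0.544  0.2606 0.2312] yaw 6.30 q [-0.0019  0.3029 -0.6382  1.5571  0.1835  1.3424 -2.1209] w 0.590 F [ 0.9 -0.4  0. ]
tool delta mm [-1.5 -4.1  1.2] min rows 0.1 rotvec deg [ 0.01  0.01 -0.  ]
```

View pics/w1.png

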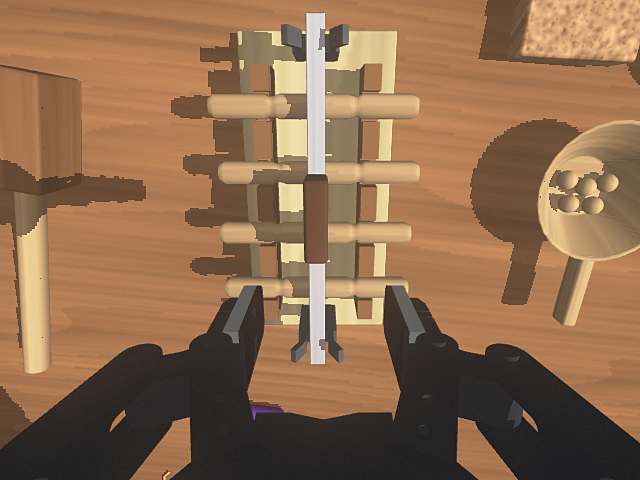

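Run:
```python
from h import *
z=load('w1')
a=px(z,316,13,.077);b=px(z,318,363,.077);e=a-b
print(a,b,(a+b)/2,np.linalg.norm(e),np.degrees(np.arctan2(e[1],e[0])))
g=[px(z,u,v,.111) for u,v in [(307,176),(325,176),(304,263),(327,263)]]; print(g,np.mean(g,0))
for l,r in [((208,105),(420,107)),((219,172),(420,173)),((221,233),(411,233)),((226,288),(410,288))]:
    a=px(z,*l,.05);d=px(z,*r,.05);e=a-d;print('sp',(a+d)/2,np.linalg.norm(e),np.degrees(np.arctan2(e[1],e[0])))
```

```text
[0.686  0.2821 0.077 ] [0.3999 0.2504 0.077 ] [0.5429 0.2663 0.077 ] 0.28784367722566745 6.314293413817881
[array([0.5767, 0.2764, 0.111 ]), array([0.578 , 0.2639, 0.111 ]), array([0.5113, 0.2724, 0.111 ]), array([0.5132, 0.2552, 0.111 ])] [0.5448 0.267  0.111 ]
sp [0.6249 0.2778 0.05  ] 0.17351824934344565 95.76561485881672
sp [0.5714 0.2676 0.05  ] 0.17305899842229566 95.9859192686321
sp [0.5168 0.2649 0.05  ] 0.17169034058228877 96.26228250522938
sp [0.4628 0.2574 0.05  ] 0.17411192997993608 96.25424381529169
```

```bash
python3 -m handwheel '[[0,-0.005,0.01,0,0,0],[0,0,0.02,0,0,0],[0,0,0.02,0,0,0],[0,0,0.02,0,0,0],[0,0,0.02,0,0,0],[0,0,0.02,0,0,0],[0,0,0.02,0,0,0],[0,0,0.014,0,0,0],[0,0,0.01,0,0,0],[0,0,0,0,0,0]]' 0.05 >/dev/null
python3 g.py .543 .2655 .077 6.3
python3 -m handwheel '[[0,0,0,0,0,0],[0,0,0,0,0,0],[0,0,0,0,0,0],[0,0,0,0,0,0],[0,0,0,0,0,0],[0,0,0,0,0,0],[0,0,0,0,0,0],[0,0,0,0,0,0],[0,0,0,0,0,0],[0,0,0,0,0,0]]' 0 80 >/dev/null
python3 g.py .543 .2655 .077 6.3
```

```text
t 3.53 pos [0.5425 0.2627 0.075 ] yaw 6.28 q [-0.0394  0.4388 -0.6038  1.7279  0.2789  1.0655 -2.1974] w 0.582 F [-0.9  0.  -0.5]
tool delta mm [ 0.8 -2.7 -2. ] min rows 0.1 rotvec deg [ 0.07  0.19 -0.02]
t 4.37 pos [0.5443 0.2647 0.0788] yaw 6.33 q [-0.0397  0.4352 -0.6056  1.7239  0.2781  1.0668 -2.1972] w 0.200 F [-0.5 -0.4  5.7]
tool delta mm [-1.2 -0.9  1.8] min rows 0.1 rotvec deg [-0.04 -0.13  0.03]
```

```bash
python3 -m handwheel '[[0,0,-0.01,0,0,0],[0,0,-0.02,0,0,0],[0,0,-0.02,0,0,0],[0,0,-0.015,0,0,0],[0,0,0,0,0,0],[-0.003,0.03,0,0,0,0],[-0.003,0.035,0,0,0,0],[-0.003,0.035,0,0,0,0],[-0.003,0.03,0,0,0,0],[0,0.01,0,0,0,0]]' 0 80 >/dev/null
python3 g.py .545 .1255 .018 6.3
python3 - <<'E'
from h import *
snap('wrist','w2');snap('top','t2')
E
```

```text
t 5.20 pos [0.5466 0.1171 0.141 ] yaw 5.98 q [ 0.2079  0.2717 -0.5791  1.7755  0.1648  1.1455 -1.8895] w 0.196 F [ 0.7 -0.7 -4.9]
tool delta mm [ -0.4  -9.  122.9] min rows 3.0 rotvec deg [ 0.19  0.15 -0.32]
```

View pics/w2.png

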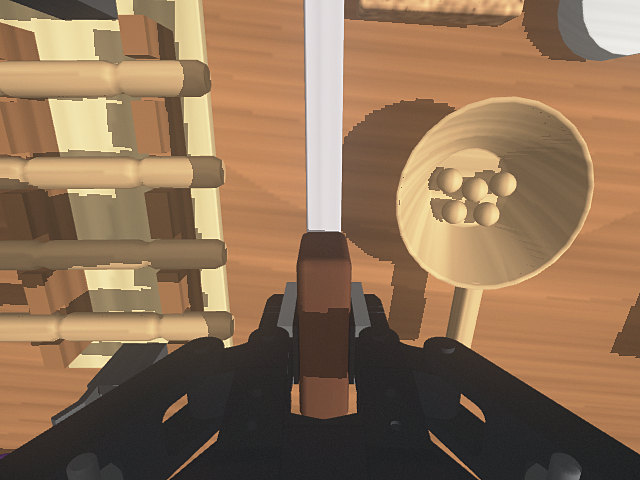

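View pics/t2.png

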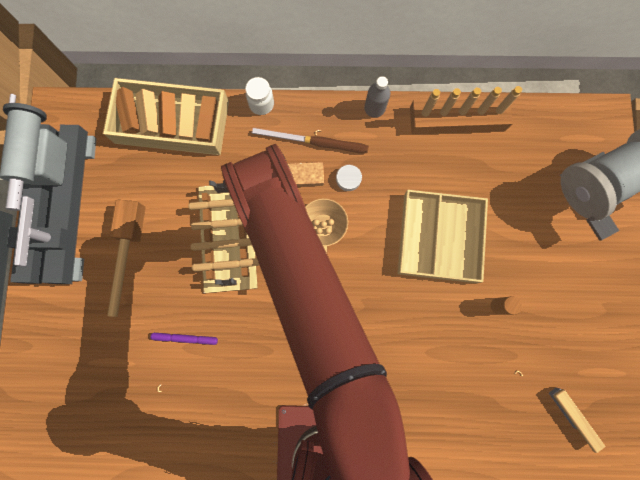

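```bash
python3 -m handwheel '[[0,-0.008,0.015,0,0,-0.3],[0,0,0.02,0,0,0],[0,0,0.02,0,0,0],[0,0,0.02,0,0,0],[0,0,0.02,0,0,0],[0,0,0.012,0,0,0],[0,0,0.008,0,0,0],[0,0,0.005,0,0,0],[0,0,0.002,0,0,0],[0,0,0,0,0,0]]' 0 80 >/dev/null
python3 g.py .545 .1255 .0165 6.3
```

```text
t 6.13 pos [0.5463 0.1319 0.0206] yaw 6.64 q [ 0.1458  0.4213 -0.5495  1.8714  0.2711  0.9226 -1.9848] w 0.197 F [-0.1  0.1 -4.5]
tool delta mm [-2.1  6.2  4.1] min rows 0.2 rotvec deg [-0.01 -0.02  0.34]
```

```bash
python3 -m handwheel '[[0,0,0.001,0,0,0],[0,0,0.001,0,0,0],[0,0,0.001,0,0,0],[0,0,0.001,0,0,0],[0,0,0.0005,0,0,0],[0,0,0,0,0,0],[0,0,0,0,0,0],[0,0,0,0,0,0],[0,0,0,0,0,0],[0,0,0,0,0,0]]' 0 80 >/dev/null
python3 g.py .545 .1255 .0165 6.3
```

```text
t 6.97 pos [0.5462 0.1315 0.0159] yaw 6.62 q [ 0.1438  0.4275 -0.5469  1.8745  0.2757  0.9145 -1.9883] w 0.200 F [-0.2 -0.3 -2.9]
tool delta mm [-1.9  5.9 -0.6] min rows 0.1 rotvec deg [ 0.   -0.01  0.32]
```

```bash
python3 -m handwheel '[[0,0,0,0,0,0],[0,0,0,0,0,0],[0,0,0,0,0,0],[0,0,0,0,0,0],[0,0,-0.015,0,0,0],[0,0,-0.02,0,0,0],[0,0,-0.03,0,0,0],[0,0,-0.03,0,0,0],[0,0,-0.03,0,0,-6],[0,0,-0.02,0,0,-7]]' 0.045 80 >/dev/null
python3 -m handwheel '[[0,0,0,0,0,-7],[0,0,0,0,0,-7],[0,0,0,0,0,-7],[0,0,0,0,0,-7],[0,0,0,0,0,-7],[0,0,0,0,0,-7],[0,0,0,0,0,-7],[0,0,0,0,0,-7],[0,0,0,0,0,-7],[0,0,0,0,0,-7]]' 0.036 80 >/dev/null
python3 g.py .464 .2585 .15 96.3
python3 - <<'E'
from h import *
snap('wrist','w3')
E
```

```text
t 8.63 pos [0.5461 0.1317 0.161 ] yaw 89.97 q [ 0.3718  0.3025 -0.8083  1.741   0.2335  1.1974 -0.5003] w 0.422 F [ 0.4 -0.9 -0. ]
tool delta mm [126.8 -82.2  11. ] min rows 3.6 rotvec deg [ 0.02 -0.   -6.33]
```

View pics/w3.png

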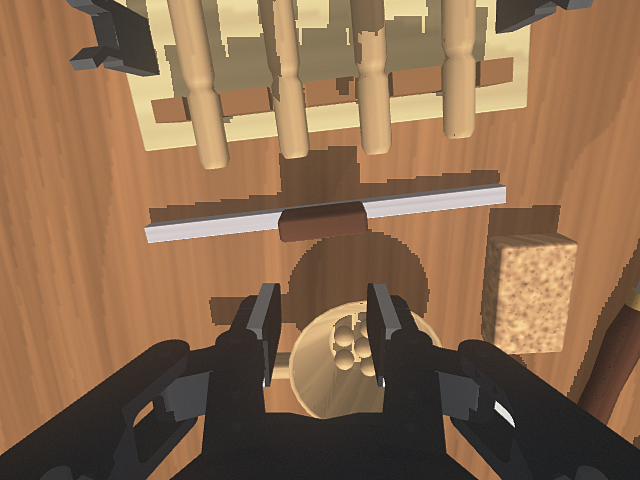

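Run:
```python
from h import *
z=load('w3'); print(px(z,365,362,.047),proj(z,[.579,.010,.047]),proj(z,[.484,.006,.046]),px(z,272,365,.046))
z=load('t2'); print(px(z,323,222,.047))
for (u,v) in [((459,136)),((375,153)),((294,157)),((215,167))]:
  print(px(load('w3'),u,v,.05))
```

```text
[0.5785 0.0191 0.047 ] [365.2323 371.5918] [248.1884 375.0613] [0.5038 0.0156 0.046 ]
[0.5791 0.0112 0.047 ]
[0.6343 0.1948 0.05  ]
[0.5796 0.1839 0.05  ]
[0.5258 0.1813 0.05  ]
[0.4726 0.1747 0.05  ]
```

```bash
python3 -m handwheel '[[0,0,0,0,0,-6.3],[0.035,-0.017,0,0,0,0],[0.035,-0.017,0,0,0,0],[0.035,-0.017,0,0,0,0],[0.030,-0.0165,0,0,0,0],[0,0,0.02,0,0,0],[0,0,0.02,0,0,0],[0,0,0.02,0,0,0],[0,0,0,0,0,0],[0,0,0,0,0,0]]' 0.036 80 >/dev/null
python3 g.py .464 .2585 .038 96.3
python3 - <<'E'
from h import *
snap('wrist','w4')
E
```

```text
t 9.52 pos [0.4645 0.2587 0.1006] yaw 95.83 q [ 0.1722  0.329  -0.8816  1.8699  0.2862  1.077  -0.7195] w 0.421 F [ 0.6 -0.6  0.5]
tool delta mm [-0.2 -0.4 62.6] min rows 1.5 rotvec deg [-0.1   0.01 -0.47]
```

View pics/w4.png

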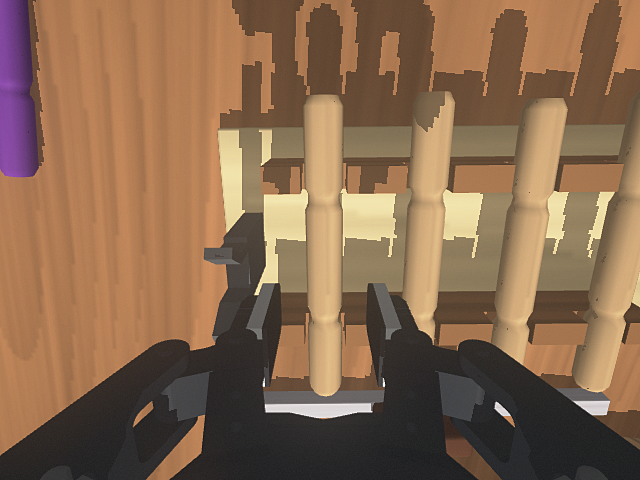

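```bash
python3 -m handwheel '[[0,0,0.015,0,0,-0.4],[0,0,0.02,0,0,0],[0,0,0.018,0,0,0],[0,0,0.009,0,0,0],[0,0,0,0,0,0],[0,0,0,0,0,0],[0,0,0,0,0,0],[0,0,0,0,0,0],[0,0,0,0,0,0],[0,0,0,0,0,0]]' - 60 >/dev/null
python3 g.py .464 .2585 .038 96.3
python3 -m handwheel '[[0,0,0,0,0,0],[0,0,0,0,0,0],[0,0,0,0,0,0],[0,0,0,0,0,0],[0,0,0,0,0,0],[0,0,0,0,0,0],[0,0,-0.01,0,0,0],[0,0,-0.02,0,0,0],[0,0,-0.02,0,0,0],[0,0,-0.02,0,0,0]]' 0 60 >/dev/null
python3 g.py .55 -.355 .13 -5.7
```

```text
t 10.40 pos [0.4654 0.2591 0.0395] yaw 96.31 q [ 0.1252  0.413  -0.84    1.9201  0.3714  0.9692 -0.7774] w 0.421 F [-0.3  0.6 -0.6]
tool delta mm [-0.4 -1.5  1.5] min rows 0.1 rotvec deg [ 0.06 -0.01  0.01]
t 11.23 pos [0.4647 0.2591 0.11  ] yaw 96.35 q [ 0.1816  0.3178 -0.8906  1.8611  0.2764  1.0928 -0.7028] w 0.208 F [ 0.6  0.1 -0.9]
tool delta mm [-619.7   16.9  -20.2] min rows 14.9 rotvec deg [ -0.04   0.01 102.05]
```

```bash
python3 g.py .5445 -.3682 .13 -5.7
python3 -m handwheel '[[-0.02,0,-0.012,0,0,0],[-0.039,0,-0.012,0,0,0],[-0.039,0,0,0,0,0],[-0.039,0,0,0,0,0],[-0.039,0,0,0,0,0],[-0.039,0,0,0,0,0],[-0.039,0,0,0,0,0],[-0.039,0,0,0,0,0],[-0.039,0,0,0,0,0],[-0.039,0,0,0,0,0]]' 0 60 >/dev/null
python3 g.py .5445 -.3682 .13 -5.7
```

```text
t 11.23 pos [0.4647 0.2591 0.11  ] yaw 96.35 q [ 0.1816  0.3178 -0.8906  1.8611  0.2764  1.0928 -0.7028] w 0.208 F [ 0.6  0.1 -0.9]
tool delta mm [-632.3   10.   -20.2] min rows 15.2 rotvec deg [ -0.04   0.01 102.05]
t 12.07 pos [ 0.5058 -0.1116  0.1336] yaw 96.34 q [ 0.7613  0.2077 -0.695   1.8767  0.1483  1.1082  0.1211] w 0.212 F [ 1.8 -0.3  0. ]
tool delta mm [-259.3   10.1    3.7] min rows 6.2 rotvec deg [  0.04  -0.02 102.04]
```

```bash
python3 -m handwheel '[[-0.039,0.002,0,0,0,0],[-0.039,0.002,0,0,0,0],[-0.039,0.002,0,0,0,0],[-0.039,0.002,0,0,0,0],[-0.039,0.002,0,0,0,0],[-0.039,0,0,0,0,0],[-0.025,0,0,0,0,7],[0,0,0,0,0,7],[0,0,0,0,0,7],[0,0,0,0,0,7]]' 0 60 >/dev/null
python3 -m handwheel '[[0,0,0,0,0,7],[0,0,0,0,0,7],[0,0,0,0,0,7],[0,0,0,0,0,7],[0,0,0,0,0,7],[0,0,0,0,0,7],[0,0,0,0,0,7],[0,0,0,0,0,7],[0,0,0,0,0,7],[0,0,0,0,0,7]]' 0 60 >/dev/null
python3 g.py .5445 -.3682 .03 -5.7
python3 - <<'E'
from h import *
snap('wrist','w5')
E
```

```text
t 13.73 pos [ 0.5445 -0.3657  0.1333] yaw -1.99 q [ 0.7085  0.4223 -0.2411  1.5556  0.1052  1.1765 -1.1582] w 0.212 F [-0.1 -0.3 -0.8]
tool delta mm [ -0.    2.6 103.3] min rows 2.5 rotvec deg [-0.05 -0.03  3.71]
```

View pics/w5.png

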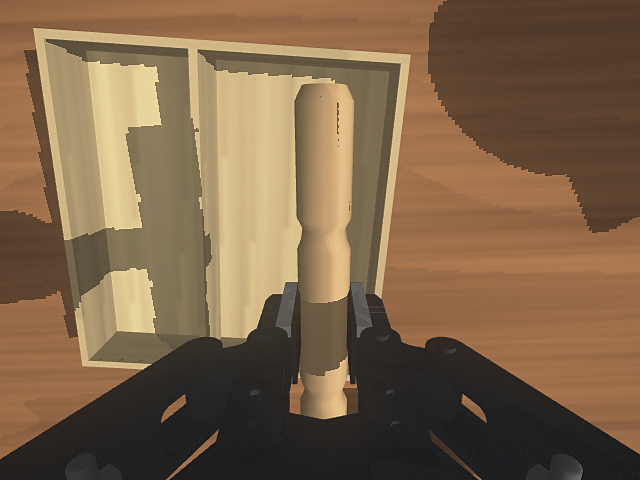

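```bash
python3 -m handwheel '[[0,0,0,0,0,3.7],[0,0,0.02,0,0,0],[0,0,0.025,0,0,0],[0,0,0.025,0,0,0],[0,0,0.02,0,0,0],[0,0,0.015,0,0,0],[0,0,0.01,0,0,0],[0,0,0.004,0,0,0],[0,0,0,0,0,0],[0,0,0,0,0,0]]' 0 60 
python3 -m handwheel '[[0,0,0,0,0,0],[0,0,0,0,0,0],[0,0,0,0,0,0],[0,0,0,0,0,0],[0,0,0,0,0,0],[0,0,-0.01,0,0,0],[0,0,-0.02,0,0,0],[0,0,-0.03,0,0,0],[0,0,-0.03,0,0,0],[0,0,-0.04,0,0,0]]' 0.032 60
python3 - <<'E'
from h import *
snap('wrist','w6')
E
```

```text
time: 14.62
tool_pos: [0.5449, -0.3664, 0.0147]
eef_rot: [[0.996, -0.093, 0.001], [-0.093, -0.996, -0.0], [0.001, 0.0, -1.0]]
contact_force: [-0.4, 0.5, -0.1]
gripper_width: 0.208
time: 15.45
tool_pos: [0.5433, -0.3654, 0.144]
eef_rot: [[0.996, -0.093, -0.003], [-0.093, -0.996, 0.002], [-0.003, -0.002, -1.0]]
contact_force: [0.1, 0.0, -0.7]
gripper_width: 0.377
```

View pics/w6.png

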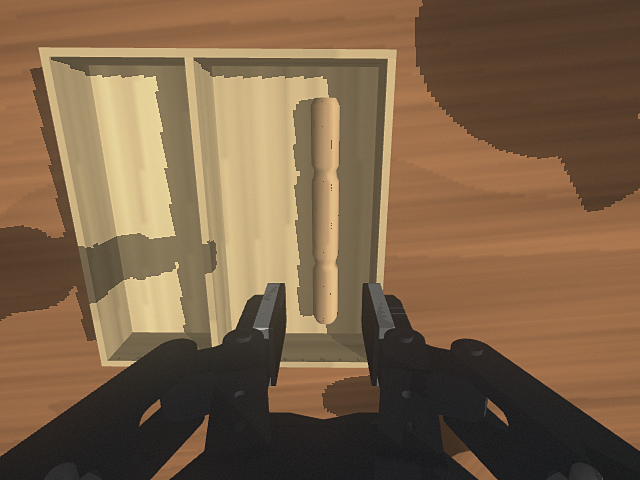

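```bash
python3 -m handwheel '[[-0.003,-0.038,0,0,0,-7],[0.001,-0.038,0,0,0,-7],[0.006,-0.038,0,0,0,-7],[0.01,-0.037,0,0,0,-7],[0.015,-0.035,0,0,0,-7],[0.019,-0.033,0,0,0,-7],[0.023,-0.03,0,0,0,-7],[0.026,-0.027,0,0,0,-7],[0.03,-0.024,0,0,0,-7],[0.032,-0.02,0,0,0,-7]]' 0.036 60 >/dev/null
python3 g.py .517 .265 .14 96.3
python3 -m handwheel '[[0.034,-0.016,0,0,0,-7],[0.036,-0.012,0,0,0,-7],[0.037,-0.007,0,0,0,-7],[0.038,-0.003,0,0,0,-7],[0.038,0,0,0,0,-3.5],[0,0,0,0,0,0],[0,0,0,0,0,0],[0,0,0,0,0,0],[0,0,0,0,0,0],[0,0,0,0,0,0]]' 0.036 60 >/dev/null
python3 g.py .517 .265 .14 96.3
python3 - <<'E'
from h import *
snap('wrist','w7')
E
```

```text
t 16.33 pos [0.5468 0.0161 0.1448] yaw 64.96 q [ 0.429   0.2451 -0.6146  1.8016  0.1554  1.1418 -0.6733] w 0.422 F [ 1.7  0.6 -0.8]
tool delta mm [ 212.9 -132.3    4.6] min rows 6.0 rotvec deg [  0.08   0.02 -31.34]
t 17.17 pos [0.546  0.2019 0.144 ] yaw 95.97 q [ 0.2012  0.3558 -0.7663  1.7123  0.2652  1.1804 -0.5317] w 0.420 F [ 0.5  0.3 -0.2]
tool delta mm [ 65.8 -22.3   3.9] min rows 1.7 rotvec deg [ 0.01  0.05 -0.33]
```

View pics/w7.png

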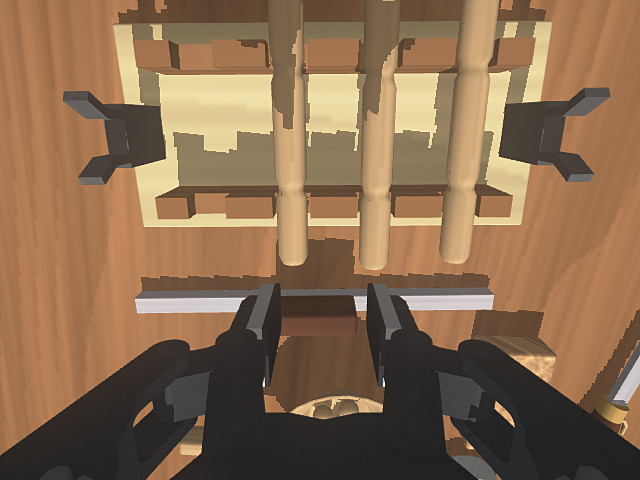

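```bash
python3 -m handwheel '[[0.022,-0.0075,0,0,0,-0.3],[0.022,-0.0075,0,0,0,0],[0.022,-0.0075,0,0,0,0],[0,0,0.02,0,0,0],[0,0,0.03,0,0,0],[0,0,0.03,0,0,0],[0,0,0.018,0,0,0],[0,0,0.006,0,0,0],[0,0,0,0,0,0],[0,0,0,0,0,0]]' - 60 >/dev/null
python3 g.py .517 .265 .038 96.3
python3 - <<'E'
from h import *
snap('wrist','w8')
E
```

```text
t 18.05 pos [0.5165 0.2667 0.0407] yaw 96.38 q [ 0.0507  0.4777 -0.7425  1.805   0.3771  1.0049 -0.7307] w 0.422 F [-0.4  0.1 -0. ]
tool delta mm [-1.7  0.3  2.7] min rows 0.1 rotvec deg [ 0.04 -0.02  0.08]
```

View pics/w8.png

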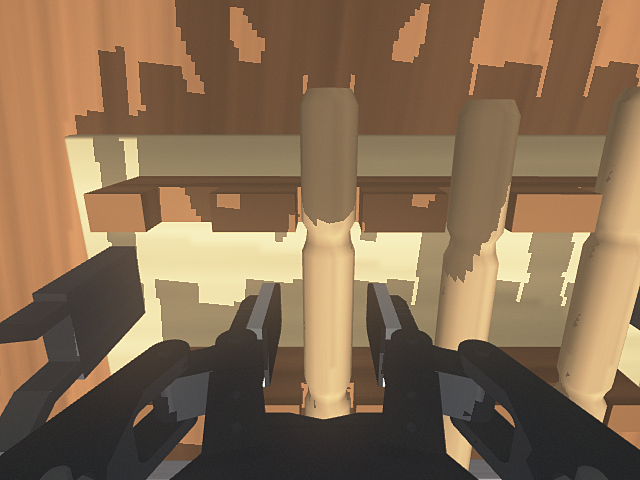

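```bash
python3 -m handwheel '[[0,0,0.001,0,0,0],[0,0,0,0,0,0],[0,0,0,0,0,0],[0,0,0,0,0,0],[0,0,0,0,0,0],[0,0,-0.01,0,0,0],[0,0,-0.02,0,0,0],[0,0,-0.02,0,0,0],[0,0,-0.03,0,0,0],[-0.03,0,-0.02,0,0,0]]' 0 60 >/dev/null
python3 g.py .5492 -.3204 .13 -5.7
python3 -m handwheel '[[-0.038,-0.004,0,0,0,7],[-0.038,0.001,0,0,0,7],[-0.038,0.005,0,0,0,7],[-0.037,0.01,0,0,0,7],[-0.035,0.014,0,0,0,7],[-0.033,0.018,0,0,0,7],[-0.031,0.022,0,0,0,7],[-0.028,0.026,0,0,0,7],[-0.024,0.029,0,0,0,7],[-0.021,0.032,0,0,0,7]]' 0 60 >/dev/null
python3 g.py .5492 -.3204 .13 -5.7
```

```text
t 18.93 pos [0.5177 0.2432 0.1425] yaw 96.87 q [ 0.1528  0.3403 -0.798   1.7404  0.2596  1.167  -0.5988] w 0.209 F [0.6 0.3 0.7]
tool delta mm [-563.4  -36.2    9.8] min rows 13.5 rotvec deg [ -0.15  -0.31 102.57]
t 19.77 pos [ 0.5211 -0.1449  0.14  ] yaw 26.11 q [ 0.5773  0.2127 -0.4353  1.828   0.099   1.121  -1.0076] w 0.206 F [ 0.5  1.  -0.5]
tool delta mm [-52.  169.9  10.1] min rows 4.3 rotvec deg [ 0.02 -0.07 31.81]
```

```bash
python3 -m handwheel '[[-0.01,0.035,0,0,0,7],[-0.006,0.036,0,0,0,7],[-0.002,0.0365,0,0,0,7],[0.003,0.0365,0,0,0,7],[0.007,0.03,0,0,0,3.8],[0,0,0,0,0,0],[0,0,0.02,0,0,0],[0,0,0.02,0,0,0],[0,0,0,0,0,0],[0,0,0,0,0,0]]' 0 60 >/dev/null
python3 g.py .5492 -.3204 .0135 -5.7
python3 - <<'E'
from h import *
snap('wrist','w9')
E
```

```text
t 20.60 pos [ 0.5522 -0.3168  0.0987] yaw -5.35 q [ 0.6558  0.42   -0.2605  1.6368  0.1172  1.1022 -1.3004] w 0.207 F [ 0.1 -0.1 -0.5]
tool delta mm [-2.5  4.  85.2] min rows 2.0 rotvec deg [-0.07  0.09  0.35]
```

View pics/w9.png

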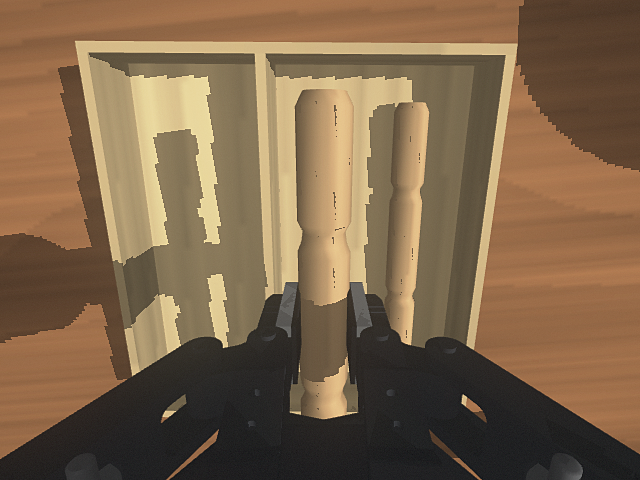

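```bash
python3 -m handwheel '[[-0.002,0.004,0,0,0,0.3],[0,0,0.02,0,0,0],[0,0,0.025,0,0,0],[0,0,0.02,0,0,0],[0,0,0.012,0,0,0],[0,0,0.006,0,0,0],[0,0,0.002,0,0,0],[0,0,0,0,0,0],[0,0,0,0,0,0],[0,0,0,0,0,0]]' 0 60 
python3 -m handwheel '[[0,0,0,0,0,0],[0,0,0,0,0,0],[0,0,0,0,0,0],[0,0,0,0,0,0],[0,0,0,0,0,0],[0,0,-0.01,0,0,0],[0,0,-0.02,0,0,0],[0,0,-0.03,0,0,0],[0,0,-0.03,0,0,0],[0,0,-0.04,0,0,0]]' 0.028 60
python3 - <<'E'
from h import *
snap('wrist','w10')
E
```

```text
time: 21.48
tool_pos: [0.5512, -0.3217, 0.0152]
eef_rot: [[0.995, -0.099, 0.002], [-0.099, -0.995, -0.001], [0.002, 0.001, -1.0]]
contact_force: [0.1, -0.1, -0.9]
gripper_width: 0.21
time: 22.32
tool_pos: [0.5492, -0.3206, 0.144]
eef_rot: [[0.995, -0.099, -0.003], [-0.099, -0.995, 0.002], [-0.003, -0.001, -1.0]]
contact_force: [0.4, -0.0, -1.0]
gripper_width: 0.327
```

View pics/w10.png

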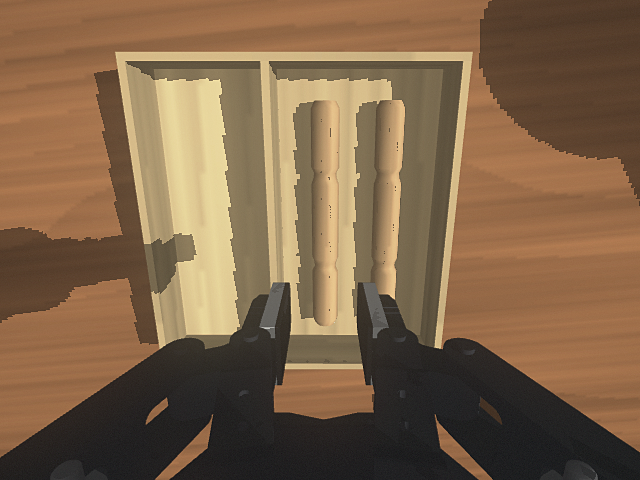

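```bash
python3 -m handwheel '[[-0.003,-0.038,0,0,0,-7],[0.001,-0.038,0,0,0,-7],[0.006,-0.038,0,0,0,-7],[0.01,-0.037,0,0,0,-7],[0.015,-0.035,0,0,0,-7],[0.019,-0.033,0,0,0,-7],[0.023,-0.03,0,0,0,-7],[0.026,-0.027,0,0,0,-7],[0.03,-0.024,0,0,0,-7],[0.032,-0.02,0,0,0,-7]]' 0.036 60 >/dev/null
python3 -m handwheel '[[0.034,-0.016,0,0,0,-7],[0.036,-0.012,0,0,0,-7],[0.037,-0.007,0,0,0,-7],[0.03,-0.003,0,0,0,-7],[0.01,0,0,0,0,-3.5],[0,0,0,0,0,0],[0,0,0,0,0,0],[0,0,0,0,0,0],[0,0,0,0,0,0],[0,0,0,0,0,0]]' 0.036 60 >/dev/null
python3 g.py .5715 .268 .04 96.3
python3 - <<'E'
from h import *
snap('wrist','w11')
E
```

```text
t 24.03 pos [0.5554 0.211  0.1439] yaw 95.65 q [ 0.1881  0.3843 -0.774   1.6826  0.2867  1.1921 -0.5582] w 0.422 F [0.2 0.1 0.1]
tool delta mm [ 55.2  21.6 103.9] min rows 2.9 rotvec deg [ 0.01  0.04 -0.65]
```

View pics/w11.png

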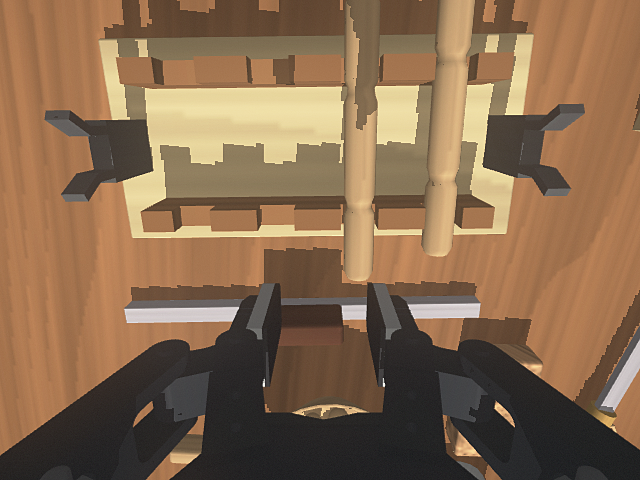

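```bash
python3 -m handwheel '[[0.022,0.0075,0,0,0,-0.6],[0.022,0.0075,0,0,0,0],[0.012,0.007,0,0,0,0],[0,0,0.02,0,0,0],[0,0,0.03,0,0,0],[0,0,0.03,0,0,0],[0,0,0.018,0,0,0],[0,0,0.006,0,0,0],[0,0,0,0,0,0],[0,0,0,0,0,0]]' - 60 >/dev/null
python3 g.py .5715 .268 .04 96.3
python3 - <<'E'
from h import *
snap('wrist','w12')
E
```

```text
t 24.92 pos [0.5714 0.2707 0.0408] yaw 96.39 q [ 0.037   0.5679 -0.7211  1.6759  0.4199  1.0576 -0.7047] w 0.424 F [-0.8 -0.4  0.9]
tool delta mm [-2.7 -0.2  0.8] min rows 0.1 rotvec deg [ 0.04 -0.02  0.09]
```

View pics/w12.png

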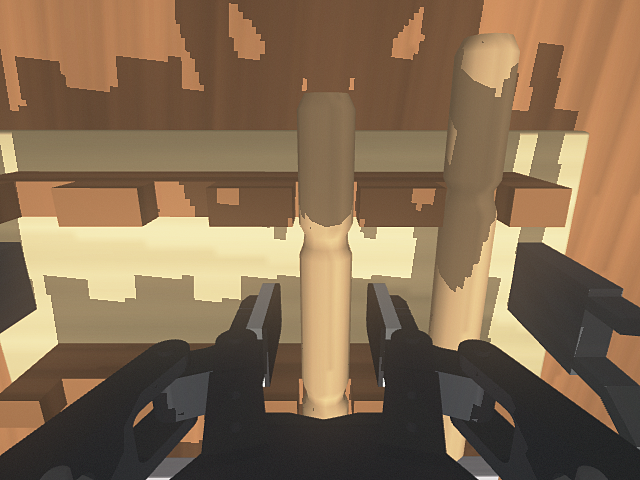

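```bash
python3 -m handwheel '[[0,0,0,0,0,0],[0,0,0,0,0,0],[0,0,0,0,0,0],[0,0,0,0,0,0],[0,0,0,0,0,0],[0,0,-0.01,0,0,0],[0,0,-0.02,0,0,0],[0,0,-0.02,0,0,0],[0,0,-0.03,0,0,0],[-0.03,0,-0.02,0,0,0]]' 0 60 >/dev/null
python3 -m handwheel '[[-0.038,-0.004,0,0,0,7],[-0.038,0.001,0,0,0,7],[-0.038,0.005,0,0,0,7],[-0.037,0.01,0,0,0,7],[-0.035,0.014,0,0,0,7],[-0.033,0.018,0,0,0,7],[-0.031,0.022,0,0,0,7],[-0.028,0.026,0,0,0,7],[-0.024,0.029,0,0,0,7],[-0.021,0.032,0,0,0,7]]' 0 60 >/dev/null
python3 g.py .5468 -.3443 .1 -5.7
```

```text
t 26.63 pos [ 0.5763 -0.1411  0.1413] yaw 26.10 q [ 0.5293  0.3161 -0.4376  1.702   0.1446  1.1539 -1.063 ] w 0.211 F [ 1.  -0.7 -0.2]
tool delta mm [-115.9  169.5   41.3] min rows 5.0 rotvec deg [ 0.03 -0.09 31.8 ]
```

```bash
python3 -m handwheel '[[-0.021,0.032,0,0,0,7],[-0.017,0.034,0,0,0,7],[-0.013,0.036,0,0,0,7],[-0.008,0.0375,0,0,0,7],[-0.004,0.038,0,0,0,3.8],[-0.002,0.018,0,0,0,0],[0,0,0.02,0,0,0],[0,0,0.02,0,0,0],[0,0,0,0,0,0],[0,0,0,0,0,0]]' 0 60 >/dev/null
python3 g.py .5468 -.3443 .035 -5.7
python3 - <<'E'
from h import *
snap('wrist','w13')
E
```

```text
t 27.47 pos [ 0.5485 -0.3462  0.0999] yaw -5.35 q [ 0.6882  0.44   -0.2505  1.6047  0.1172  1.1133 -1.2556] w 0.209 F [-0.4  0.3  0.4]
tool delta mm [-1.8 -1.6 64.9] min rows 1.6 rotvec deg [-0.07  0.07  0.35]
```

View pics/w13.png

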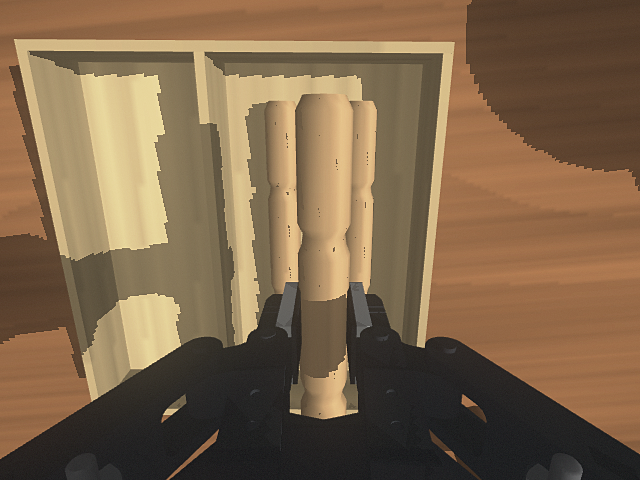

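```bash
python3 -m handwheel '[[-0.002,-0.001,0,0,0,0.3],[0,0,0.02,0,0,0],[0,0,0.02,0,0,0],[0,0,0.015,0,0,0],[0,0,0.008,0,0,0],[0,0,0.003,0,0,0],[0,0,0,0,0,0],[0,0,0,0,0,0],[0,0,0,0,0,0],[0,0,0,0,0,0]]' 0 60 
python3 -m handwheel '[[0,0,0,0,0,0],[0,0,0,0,0,0],[0,0,0,0,0,0],[0,0,0,0,0,0],[0,0,0,0,0,0],[0,0,-0.01,0,0,0],[0,0,-0.02,0,0,0],[0,0,-0.02,0,0,0],[0,0,-0.02,0,0,0],[0,0,-0.03,0,0,0]]' 0.036 60
python3 - <<'E'
from h import *
snap('wrist','w14')
E
```

```text
time: 28.35
tool_pos: [0.5476, -0.346, 0.035]
eef_rot: [[0.995, -0.099, 0.001], [-0.099, -0.995, -0.001], [0.001, 0.001, -1.0]]
contact_force: [0.4, 0.9, -1.0]
gripper_width: 0.21
time: 29.18
tool_pos: [0.546, -0.3451, 0.1338]
eef_rot: [[0.995, -0.099, -0.002], [-0.099, -0.995, 0.001], [-0.002, -0.001, -1.0]]
contact_force: [0.5, -0.7, -0.8]
gripper_width: 0.42
```

View pics/w14.png

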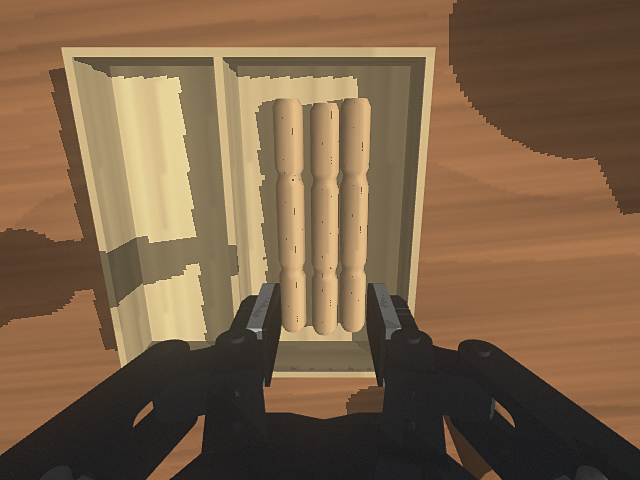

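```bash
python3 -m handwheel '[[0.003,-0.038,0,0,0,-7],[0.007,-0.038,0,0,0,-7],[0.012,-0.038,0,0,0,-7],[0.015,-0.036,0,0,0,-7],[0.02,-0.033,0,0,0,-7],[0.024,-0.031,0,0,0,-7],[0.027,-0.027,0,0,0,-7],[0.03,-0.023,0,0,0,-7],[0.033,-0.02,0,0,0,-7],[0.034,-0.016,0,0,0,-7]]' 0.036 60 >/dev/null
python3 -m handwheel '[[0.036,-0.012,0,0,0,-7],[0.037,-0.008,0,0,0,-7],[0.038,-0.003,0,0,0,-7],[0.03,0,0,0,0,-7],[0.02,0,0,0,0,-3.5],[0,0,0,0,0,0],[0,0,0,0,0,0],[0,0,0,0,0,0],[0,0,0,0,0,0],[0,0,0,0,0,0]]' 0.036 60 >/dev/null
python3 g.py .6255 .29 .04 96.3
python3 - <<'E'
from h import *
snap('wrist','w15')
E
```

```text
t 30.90 pos [0.6211 0.1966 0.134 ] yaw 95.66 q [ 0.1693  0.5045 -0.7353  1.5469  0.3526  1.2269 -0.5252] w 0.423 F [-0.3 -0.5  0.1]
tool delta mm [92.6 13.5 93.9] min rows 3.2 rotvec deg [ 0.01  0.05 -0.64]
```

View pics/w15.png

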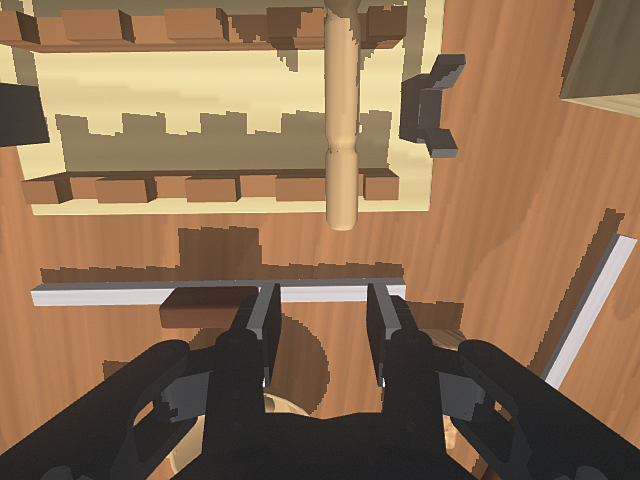

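Run:
```python
from h import *
z=load('w15'); e=px(z,342,229,.05); print('end',e, 'mid est',e+.085*np.array([-.11,.994,0]))
print(px(z,341,130,.06))
```

```text
end [0.6313 0.2053 0.05  ] mid est [0.6219 0.2898 0.05  ]
[0.6234 0.2654 0.06  ]
```

```bash
python3 -m handwheel '[[0.025,0.003,0,0,0,-0.6],[0.025,0.003,0,0,0,0],[0.025,0.003,0,0,0,0],[0.017,0.002,0,0,0,0],[0,0,0.02,0,0,0],[0,0,0.02,0,0,0],[0,0,0.02,0,0,0],[0,0,0,0,0,0],[0,0,0,0,0,0],[0,0,0,0,0,0]]' - 60 >/dev/null
python3 g.py .622 .29 .04 96.3
python3 - <<'E'
from h import *
snap('wrist','w16')
E
```

```text
t 31.78 pos [0.6223 0.291  0.0752] yaw 96.38 q [-0.0024  0.6269 -0.7128  1.5039  0.4298  1.1703 -0.6781] w 0.419 F [ 0.5 -0.2  0.6]
tool delta mm [-1.  -0.4 35.2] min rows 0.8 rotvec deg [ 0.07 -0.03  0.08]
```

View pics/w16.png

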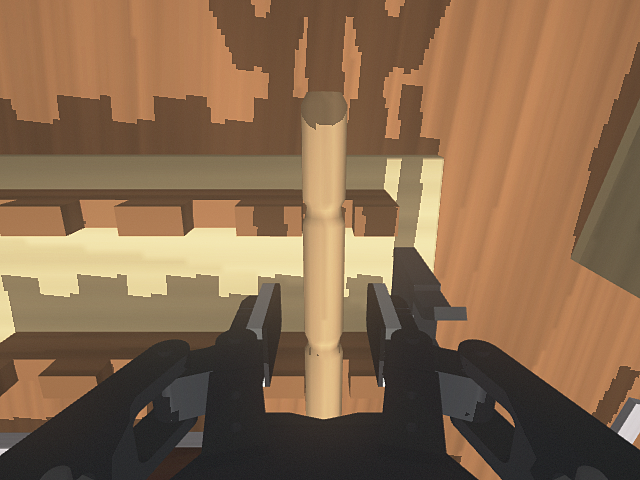

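```bash
python3 -m handwheel '[[0,0,0.015,0,0,0],[0,0,0.015,0,0,0],[0,0,0.005,0,0,0],[0,0,0,0,0,0],[0,0,0,0,0,0],[0,0,0,0,0,0],[0,0,0,0,0,0],[0,0,0,0,0,0],[0,0,0,0,0,0],[0,0,0,0,0,0]]' - 60
python3 -m handwheel '[[0,0,0,0,0,0],[0,0,0,0,0,0],[0,0,0,0,0,0],[0,0,0,0,0,0],[0,0,0,0,0,0],[0,0,-0.01,0,0,0],[0,0,-0.02,0,0,0],[0,0,-0.02,0,0,0],[0,0,-0.03,0,0,0],[-0.03,-0.006,-0.02,0,0,0]]' 0 60
python3 -m handwheel '[[-0.038,-0.009,0,0,0,7],[-0.038,-0.004,0,0,0,7],[-0.038,0,0,0,0,7],[-0.037,0.005,0,0,0,7],[-0.037,0.01,0,0,0,7],[-0.035,0.014,0,0,0,7],[-0.033,0.018,0,0,0,7],[-0.031,0.022,0,0,0,7],[-0.028,0.026,0,0,0,7],[-0.024,0.029,0,0,0,7]]' 0 60 >/dev/null
python3 g.py .548 -.333 .1 -5.7
```

```text
time: 32.67
tool_pos: [0.6252, 0.2925, 0.0484]
eef_rot: [[-0.111, 0.994, 0.011], [0.994, 0.111, 0.002], [0.001, 0.011, -1.0]]
contact_force: [-23.5, -16.3, 64.6]
gripper_width: 0.422
time: 33.5
tool_pos: [0.6174, 0.2672, 0.1408]
eef_rot: [[-0.119, 0.993, 0.001], [0.993, 0.119, 0.005], [0.005, 0.001, -1.0]]
contact_force: [0.2, 1.2, 0.5]
gripper_width: 0.198
t 34.33 pos [ 0.573  -0.1189  0.1385] yaw 26.06 q [ 0.5054  0.3055 -0.4487  1.7228  0.1441  1.1459 -1.1008] w 0.203 F [ 1.5  0.5 -0.5]
tool delta mm [-116.5  181.3   38.5] min rows 5.3 rotvec deg [ 0.02  0.   31.76]
```

Run:
```python
from h import *
snap('wrist','w17');snap('side','s17')
```

```text
(no output)
```

View pics/w17.png

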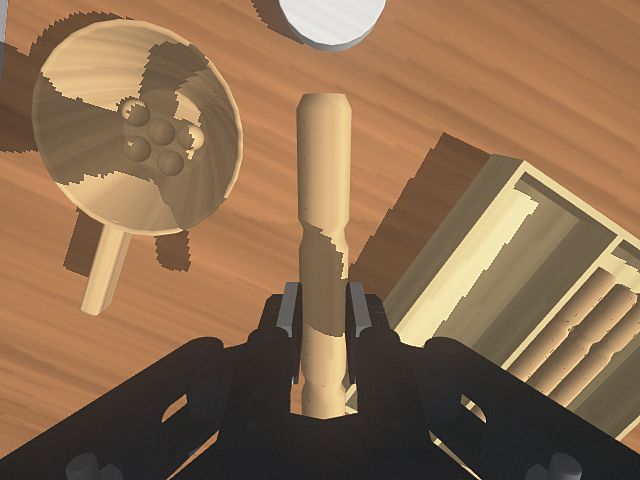

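View pics/s17.png

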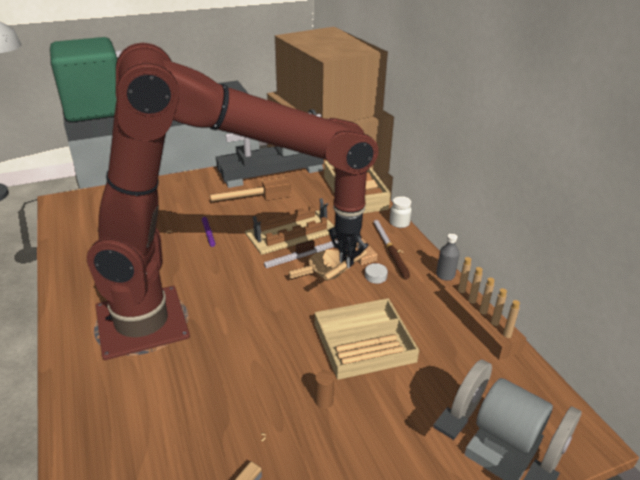

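```bash
python3 -m handwheel '[[-0.021,0.033,0,0,0,7],[-0.0165,0.0355,0,0,0,7],[-0.012,0.037,0,0,0,7],[-0.0075,0.0385,0,0,0,7],[-0.0025,0.039,0,0,0,3.8],[0,0.019,0,0,0,0],[0,0,0.02,0,0,0],[0,0,0.02,0,0,0],[0,0,0,0,0,0],[0,0,0,0,0,0]]' 0 60 >/dev/null
python3 g.py .548 -.333 .035 -5.7
python3 - <<'E'
from h import *
snap('wrist','w18')
E
```

```text
t 35.27 pos [ 0.5522 -0.3295  0.0975] yaw -5.34 q [ 0.6694  0.4335 -0.2578  1.62    0.1197  1.1066 -1.2835] w 0.204 F [ 0.5  0.1 -0.9]
tool delta mm [-3.7  3.9 62.5] min rows 1.5 rotvec deg [-0.08  0.16  0.36]
```

View pics/w18.png

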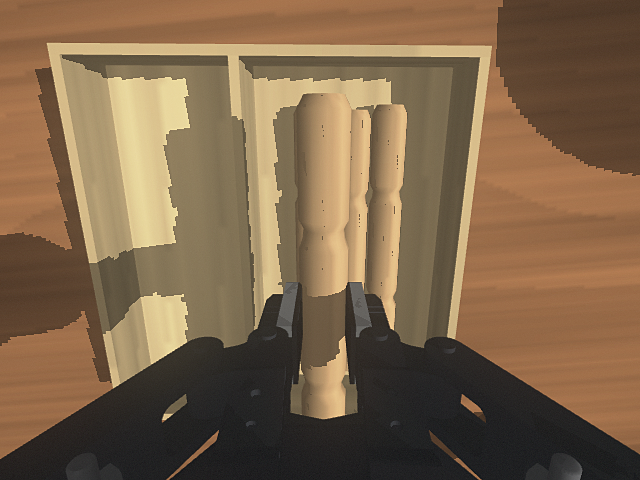

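```bash
cat >> h.py <<'E'
CR=np.array([.551,-.3025]);CY=-.099
def crate(p):
    d=np.array(p)[:2]-CR;c,s=np.cos(CY),np.sin(CY);return np.array([c*d[0]+s*d[1],-s*d[0]+c*d[1]])
def crate2w(x,y):
    c,s=np.cos(CY),np.sin(CY);return CR+[c*x-s*y,s*x+c*y]
E
python3 - <<'E'
from h import *
z=load('w14')
for u,v in [(289,130),(291,305),(324,130),(324,305),(355,130),(352,305),(232,100),(408,100)]: print(crate(px(z,u,v,.02))*1000)
z=load('w18'); 
for u,v in [(360,130),(390,130)]: print(crate(px(z,u,v,.02))*1000)
print(crate2w(0,-31))
E
```

```text
[ 64.4179 -19.6006]
[-64.1057 -17.5958]
[ 64.4105 -42.6741]
[-64.1065 -42.6908]
[ 64.404  -63.1085]
[-64.1071 -63.9813]
[83.1052 16.6305]
[ 83.0643 -96.8033]
[ 70.4132 -46.4717]
[ 70.5065 -63.4387]
[ -2.513  -31.1507]
```

```bash
python3 -m handwheel '[[-0.003,0.0035,0,0,0,0.3],[0,0,0.02,0,0,0],[0,0,0.02,0,0,0],[0,0,0.012,0,0,0],[0,0,0.006,0,0,0],[0,0,0.003,0,0,0],[0,0,0,0,0,0],[0,0,0,0,0,0],[0,0,0,0,0,0],[0,0,0,0,0,0]]' 0 60 
python3 -m handwheel '[[0,0,0,0,0,0],[0,0,0,0,0,0],[0,0,0,0,0,0],[0,0,0,0,0,0],[0,0,0,0,0,0],[0,0,-0.01,0,0,0],[0,0,-0.02,0,0,0],[0,0,-0.02,0,0,0],[0,0,-0.02,0,0,0],[0,0,-0.03,0,0,0]]' 0.036 60
python3 - <<'E'
from h import *
snap('wrist','w19')
E
```

```text
time: 36.15
tool_pos: [0.5502, -0.3338, 0.0388]
eef_rot: [[0.995, -0.099, 0.001], [-0.099, -0.995, -0.001], [0.001, 0.001, -1.0]]
contact_force: [0.5, 0.2, -0.5]
gripper_width: 0.202
time: 36.98
tool_pos: [0.5487, -0.3329, 0.1378]
eef_rot: [[0.995, -0.099, -0.002], [-0.099, -0.995, 0.001], [-0.002, -0.001, -1.0]]
contact_force: [0.9, 0.0, -0.1]
gripper_width: 0.419
```

View pics/w19.png

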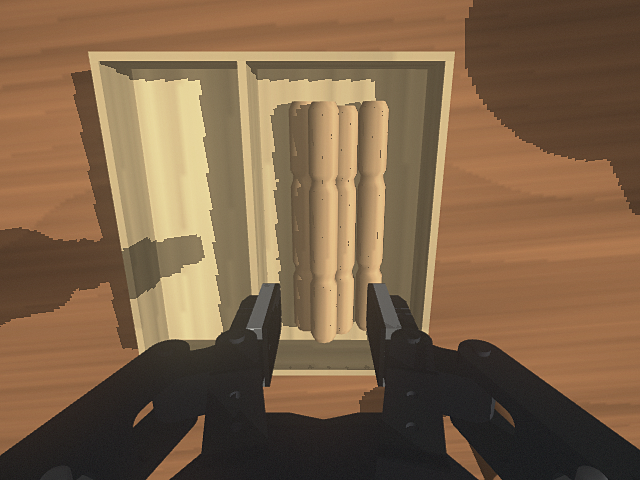

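Run:
```python
from h import *
p,d,c=snap('top','t20')
p=p[:,:,::-1]
cv2.imwrite('pics/c20.png',cv2.resize(p[150:290,270:500],None,fx=3.4,fy=3.4,interpolation=cv2.INTER_CUBIC))
```

```text
(no output)
```

View pics/c20.png

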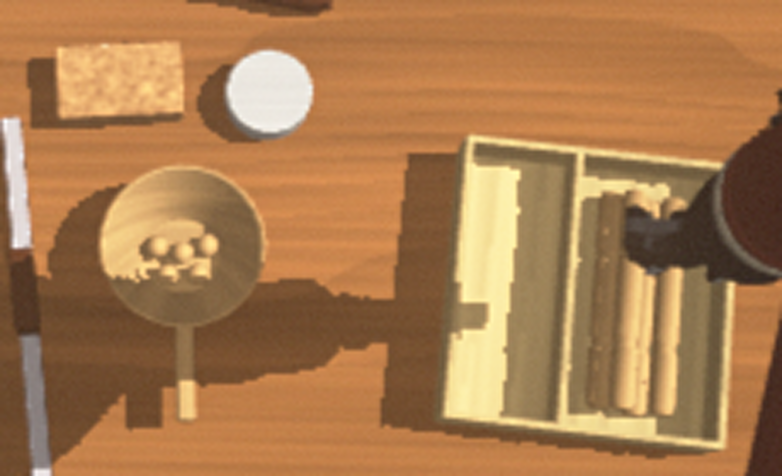

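```bash
cat > kin.py <<'E'
import numpy as np, itertools
from scipy.optimize import least_squares
from scipy.spatial.transform import Rotation as Ro
D=[([1.2338,.3339,.0399,1.4663,-.0134,1.3433,-.0585],[.153,-.6313,.2304],13.6),
([.8431,.2911,-.1168,1.5203,.0344,1.3326,-.7329],[.4272,-.4582,.2312],6.58),
([.4721,.0797,-.3891,1.7742,.0316,1.2938,-1.3799],[.5048,-.096,.2313],6.61),
([-.0019,.3029,-.6382,1.5571,.1835,1.3424,-2.1209],[.544,.2606,.2312],6.3),
([-.0394,.4388,-.6038,1.7279,.2789,1.0655,-2.1974],[.5425,.2627,.075],6.28),
([.1438,.4275,-.5469,1.8745,.2757,.9145,-1.9883],[.5462,.1315,.0159],6.62),
([.3718,.3025,-.8083,1.741,.2335,1.1974,-.5003],[.5461,.1317,.161],89.97),
([.1252,.413,-.84,1.9201,.3714,.9692,-.7774],[.4654,.2591,.0395],96.31),
([.7613,.2077,-.695,1.8767,.1483,1.1082,.1211],[.5058,-.1116,.1336],96.34),
([.7085,.4223,-.2411,1.5556,.1052,1.1765,-1.1582],[.5445,-.3657,.1333],-1.99),
([.0024*-1,.6269,-.7128,1.5039,.4298,1.1703,-.6781],[.6223,.291,.0752],96.38)]
def fk(q,s,c1,c7,L):
    d1,L1,L2,Lt,e1,e2,e3=L
    R=Ro.from_euler('z',s[0]*q[0]+c1).as_matrix(); p=np.array([0,0,d1]); p=p+R@[e1,0,0]
    R=R@Ro.from_euler('y',q[1]).as_matrix(); R=R@Ro.from_euler('z',s[1]*q[2]).as_matrix(); p=p+R@[e2,0,L1]
    R=R@Ro.from_euler('y',q[3]).as_matrix(); R=R@Ro.from_euler('z',s[2]*q[4]).as_matrix(); p=p+R@[e3,0,L2]
    R=R@Ro.from_euler('y',q[5]).as_matrix(); R=R@Ro.from_euler('z',s[3]*q[6]+c7).as_matrix(); p=p+R@[0,0,Lt]
    return p,R
def Rd(y):
    a=np.radians(y);return np.array([[np.cos(a),np.sin(a),0],[np.sin(a),-np.cos(a),0],[0,0,-1.]])
def fit():
    best=None
    for s in itertools.product([-1,1],repeat=4):
      for c7 in (0,np.pi):
        def f(v):
            o=[]
            for q,p,y in D:
                P,R=fk(q,s,v[0],c7+v[1],v[2:]); o+=list(P-p)+list(.3*Ro.from_matrix(R.T@Rd(y)).as_rotvec())
            return o
        r=least_squares(f,[0,0,.3,.45,.45,.25,0,0,0],max_nfev=60)
        if best is None or r.cost<best[0]: best=(r.cost,s,c7,r.x,np.abs(r.fun).max())
    return best
if __name__=='__main__': print(fit())
E
python3 kin.py
```

```text
(np.float64(0.00017743779093568776), (-1, -1, -1, -1), 3.141592653589793, array([-6.90179812e-02, -1.63978074e+00, -4.12404297e-01,  4.83420817e-01,
        5.12763331e-01, -3.11234318e-01, -9.23350931e-04, -8.59573414e-03,
        1.47842156e-02]), np.float64(0.0075337458806847))
```

Run:
```python
from h import *
z=load('s17')
for h in np.arange(.2,.6,.05): print(h,proj(z,[.573,-.119,.1385+h]))
print(proj(z,[0,0,.1]),proj(z,[0,0,.2]),proj(z,[0,0,.3]))
```

```text
0.2 [347.8113 201.9568]
0.25 [348.6116 185.4389]
0.3 [349.4441 168.2583]
0.35 [350.3107 150.3741]
0.39999999999999997 [351.2135 131.7422]
0.44999999999999996 [352.1548 112.3147]
0.49999999999999994 [353.1372  92.0397]
0.5499999999999999 [354.1634  70.8603]
[135.0184 294.4135] [128.3481 265.449 ] [121.1398 234.1488]
```

```bash
cat > ik.py <<'E'
from kin import *
from h import crate2w
s=(-1,-1,-1,-1); c7=np.pi
Lt=.34
def f(v):
    o=[]
    L=[v[2],v[3],v[4],Lt,*v[5:8]]
    for q,p,y in D:
        P,R=fk(q,s,v[0],c7+v[1],L); o+=list(P-p)+list(.3*Ro.from_matrix(R.T@Rd(y)).as_rotvec())
    return o
r=least_squares(f,[-.07,-1.64,.24,.48,.51,0,0,0]); v=r.x; print(v,np.abs(r.fun).max())
L=[v[2],v[3],v[4],Lt,*v[5:8]]
lo=np.array([-2.58,-.38,-1.3,.25,-1.5,.08,-2.65]);hi=np.array([2.58,2.09,1.39,2.4,4.64,2.09,2.65])
def ik(p,R,q0):
    def g(q):
        P,RR=fk(q,s,v[0],c7+v[1],L); return np.r_[(P-p)*5,Ro.from_matrix(RR.T@R).as_rotvec(),.01*(q-q0)]
    r=least_squares(g,np.clip(q0,lo+.01,hi-.01),bounds=(lo,hi)); P,RR=fk(r.x,s,v[0],c7+v[1],L)
    return r.x,np.linalg.norm(P-p)*1e3,np.degrees(np.linalg.norm(Ro.from_matrix(RR.T@R).as_rotvec()))
def seq(yaw,H,q,sg,name):
    for th in range(0,85,15):
        R=Rd(yaw)@Ro.from_euler('x',sg*th,degrees=True).as_matrix()
        q,a,b=ik(H+R[:,2]*.015,R,q); print(name,th,q.round(2),'err mm %.1f deg %.1f'%(a,b))
if __name__=='__main__':
    np.set_printoptions(suppress=True)
    q=np.array([.75,.3,-.4,1.7,.15,1.1,.2])
    seq(84.3,np.r_[crate2w(.05,-.035),.12],q,-1,'d+y tilt -x')
    seq(84.3,np.r_[crate2w(-.05,-.035),.12],q,1,'d+y tilt +x')
E
python3 ik.py
```

```text
[-0.0691 -1.6399  0.2393  0.4836  0.5133 -0.001  -0.0087  0.0154] 0.007371805272388829
d+y tilt -x 0 [ 0.71  0.53 -0.37  1.48  0.2   1.17  0.21] err mm 0.0 deg 0.0
d+y tilt -x 15 [ 0.85  0.4  -0.42  1.69  0.07  0.84  0.34] err mm 0.0 deg 0.0
d+y tilt -x 30 [ 1.07  0.34 -0.57  1.88 -0.16  0.52  0.59] err mm 0.0 deg 0.0
d+y tilt -x 45 [ 1.56  0.48 -1.06  2.04 -0.21  0.19  0.79] err mm 0.0 deg 0.0
d+y tilt -x 60 [ 1.78  0.76 -1.21  2.13 -1.5   0.08  2.35] err mm 4.5 deg 4.6
d+y tilt -x 75 [ 1.92  1.2  -1.3   2.12 -1.39  0.11  2.65] err mm 9.9 deg 10.6
d+y tilt +x 0 [ 0.82  0.36 -0.37  1.72  0.14  1.09  0.31] err mm 0.0 deg 0.0
d+y tilt +x 15 [ 0.7   0.51 -0.33  1.53  0.26  1.38  0.21] err mm 0.0 deg 0.0
d+y tilt +x 30 [ 0.6   0.67 -0.29  1.35  0.33  1.66  0.17] err mm 0.0 deg 0.0
d+y tilt +x 45 [ 0.52  0.83 -0.25  1.18  0.38  1.92  0.16] err mm 0.0 deg 0.0
d+y tilt +x 60 [0.15 1.03 0.42 1.02 0.12 2.09 0.48] err mm 0.2 deg 0.1
d+y tilt +x 75 [-0.09  1.21  0.88  1.05  0.    2.09  0.77] err mm 14.2 deg 9.2
```

```bash
cat > scan.py <<'E'
from ik import *
import sys
def cupR(dyaw): # cup frame upright: x=d
    return Ro.from_euler('z',dyaw,degrees=True).as_matrix()
starts=[np.array([.75,.4,-.4,1.6,.15,1.1,.2]),np.array([.75,.4,-.4,1.6,.15,1.1,-1.5]),np.array([.75,.4,-.4,1.6,.15,1.1,1.8]),np.array([.75,.4,.4,1.6,.15,1.1,0])]
res=[]
for dy in range(0,360,30):
  for pour in (-90,0,90): # lean direction relative to d
    lean=np.radians(dy+pour); ld=np.array([np.cos(lean),np.sin(lean),0]); ax=np.cross([0,0,1],ld)
    for flip in (0,1):
      best=0
      for q0 in starts:
        q=q0; mx=0;marg=None
        for th in (0,20,40,55,65,72):
            C=Ro.from_rotvec(ax*np.radians(th)).as_matrix()@cupR(dy)
            T=C@(np.diag([1,-1,-1.]) if not flip else np.diag([-1,1,-1.]))
            # lip in cup frame
            a=np.radians(pour); lip=np.array([.064*np.cos(a),.064*np.sin(a),.047]); H=np.array([-.095,0,.036])
            lw=np.r_[crate2w(0,.06),.062]-ld*.02
            Hw=lw+C@(H-lip)
            if th<60: # keep H as at 65
                C6=Ro.from_rotvec(ax*np.radians(65)).as_matrix()@cupR(dy); Hw=lw+C6@(H-lip)
            q,a1,b1=ik(Hw+T[:,2]*.015,T,q)
            if a1>2 or b1>2: break
            mx=th; marg=(np.minimum(q-lo,hi-q).min(),q.round(2),Hw.round(3))
        if mx>best: best=mx; bm=marg
      if best>=55: res.append((best,dy,pour,flip,bm)); print(best,'d',dy,'pour',pour,'flip',flip,bm,flush=True)
E
time python3 scan.py
```

```text
[-0.0691 -1.6399  0.2393  0.4836  0.5133 -0.001  -0.0087  0.0154] 0.007371805272388829
72 d 0 pour -90 flip 0 (np.float64(0.34748340022143487), array([ 1.04,  0.81, -0.37,  1.59, -0.56,  1.74, -0.73]), array([ 0.462, -0.193,  0.119]))
72 d 0 pour -90 flip 1 (np.float64(0.4028822690840035), array([ 1.26,  0.91, -0.7 ,  1.59, -0.39,  1.66,  2.25]), array([ 0.462, -0.193,  0.119]))
55 d 0 pour 0 flip 0 (np.float64(0.00017713258368168283), array([ 0.39,  0.71, -0.23,  1.3 ,  0.37,  2.09, -1.41]), array([ 0.46 , -0.243,  0.201]))
55 d 0 pour 0 flip 1 (np.float64(8.43769498715119e-15), array([ 0.4 ,  0.71, -0.23,  1.3 ,  0.37,  2.09,  1.73]), array([ 0.46 , -0.243,  0.201]))
72 d 0 pour 90 flip 0 (np.float64(4.440892098500626e-16), array([-0.47,  0.52,  0.37,  2.15,  1.25,  1.18, -2.65]), array([ 0.462, -0.293,  0.119]))
72 d 0 pour 90 flip 1 (np.float64(0.24339188931647637), array([ 0.34,  0.54, -0.53,  2.16,  1.5 ,  1.55,  0.42]), array([ 0.462, -0.293,  0.119]))
72 d 30 pour -90 flip 0 (np.float64(2.0614665530160892e-10), array([ 0.91,  0.99, -0.45,  1.25, -0.2 ,  2.09, -0.63]), array([
[... 8035 characters left out ...]
.95, -0.7 ,  1.18,  2.24]), array([ 0.5  , -0.152,  0.119]))
55 d 330 pour 0 flip 0 (np.float64(4.440892098500626e-16), array([ 0.53,  0.72, -0.26,  1.28,  0.  ,  2.09, -1.85]), array([ 0.473, -0.194,  0.201]))
55 d 330 pour 0 flip 1 (np.float64(7.37188088351104e-14), array([ 0.54,  0.72, -0.27,  1.28,  0.  ,  2.09,  1.29]), array([ 0.473, -0.194,  0.201]))
72 d 330 pour 90 flip 0 (np.float64(2.8110846983508964e-13), array([-0.17,  0.66,  0.04,  1.8 ,  0.9 ,  1.65, -2.65]), array([ 0.45 , -0.239,  0.119]))
72 d 330 pour 90 flip 1 (np.float64(0.2820280381188467), array([ 0.15,  0.69, -0.36,  1.8 ,  1.05,  1.81,  0.38]), array([ 0.45 , -0.239,  0.119]))
real	1m0.740s
user	1m1.192s
sys	0m0.108s
```

```bash
python3 -m handwheel '[[-0.01,-0.033,-0.003,0,0,-0.8],[-0.01,-0.033,-0.003,0,0,-0.8],[-0.009,-0.033,-0.003,0,0,-0.8],[-0.009,-0.033,-0.003,0,0,-0.8],[-0.008,-0.033,0,0,0,-0.8],[-0.008,-0.034,0,0,0,-0.8],[-0.007,-0.034,0,0,0,-0.8],[-0.007,-0.034,0,0,0,-0.8],[-0.006,-0.034,0,0,0,-0.8],[-0.006,-0.034,0,0,0,-0.5]]' 0.045 60 >/dev/null
python3 g.py .484 .0065 .15 2.3
python3 - <<'E'
from h import *
snap('wrist','w21')
E
```

```text
t 37.92 pos [0.4813 0.006  0.1504] yaw 2.06 q [ 0.3823  0.0841 -0.5059  1.946   0.0458  1.1216 -1.6767] w 0.527 F [ 1.1  0.  -0.5]
tool delta mm [ 2.8 -0.4  0.4] min rows 0.1 rotvec deg [ 0.03 -0.05 -0.24]
```

View pics/w21.png

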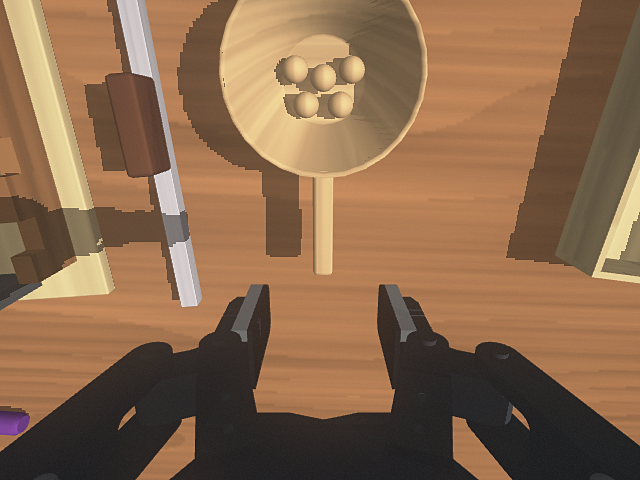

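Run:
```python
from h import *
z=load('w21'); a=px(z,323,275,.036);b=px(z,323,180,.046);print(a,b); print(px(z,323,66,.047), px(z,323,273,.046), proj(z,[.484,.0065,.046]))
```

```text
[0.4429 0.0055 0.036 ] [0.5152 0.0081 0.046 ]
[0.5844 0.0105 0.047 ] [0.4488 0.0057 0.046 ] [323.6732 225.4771]
```

```bash
python3 -m handwheel '[[0.003,0,0.015,0,0,-0.2],[0,0,0.02,0,0,0],[0,0,0.025,0,0,0],[0,0,0.025,0,0,0],[0,0,0.02,0,0,0],[0,0,0.015,0,0,0],[0,0,0.009,0,0,0],[0,0,0.002,0,0,0],[0,0,0,0,0,0],[0,0,0,0,0,0]]' - 60
python3 - <<'E'
from h import *
snap('wrist','w22')
E
```

```text
time: 38.8
tool_pos: [0.4855, 0.0046, 0.0198]
eef_rot: [[0.999, 0.039, 0.001], [0.039, -0.999, -0.0], [0.001, 0.0, -1.0]]
contact_force: [0.0, 0.2, 0.0]
gripper_width: 0.529
```

View pics/w22.png

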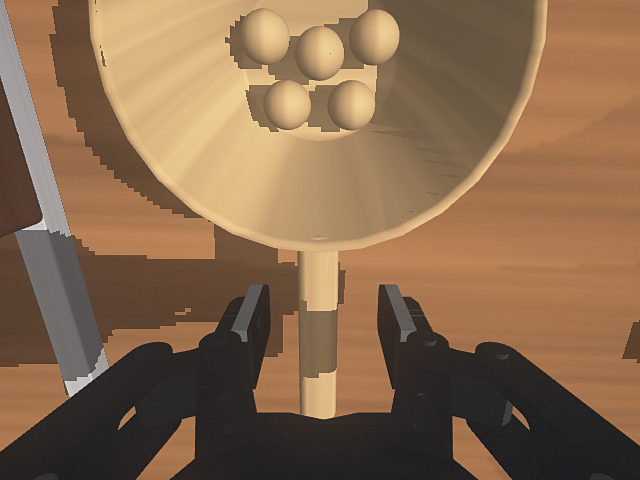

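```bash
python3 -m handwheel '[[0,-0.0015,0,0,0,0],[0,0,0,0,0,0],[0,0,0,0,0,0],[0,0,0,0,0,0],[0,0,0,0,0,0],[0,0,0,0,0,0],[0,0,0,0,0,0],[0,0,0,0,0,0],[0,0,0,0,0,0],[0,0,0,0,0,0]]' 0 110
python3 -m handwheel '[[0,0,-0.003,0,0,0],[0,0,-0.006,0,0,0],[0,0,-0.01,0,0,0],[0,0,-0.012,0,0,0],[0,0,-0.015,0,0,0],[0,0,-0.015,0,0,0],[0,0,-0.015,0,0,0],[0,0,-0.012,0,0,0],[0,0,-0.008,0,0,0],[0,0,-0.004,0,0,0]]' 0 110
python3 - <<'E'
from h import *
snap('wrist','w23')
E
```

```text
time: 39.68
tool_pos: [0.485, 0.0062, 0.0193]
eef_rot: [[0.999, 0.039, 0.001], [0.039, -0.999, -0.0], [0.001, 0.0, -1.0]]
contact_force: [-3.1, 0.5, 6.1]
gripper_width: 0.138
time: 40.52
tool_pos: [0.4853, 0.0061, 0.1205]
eef_rot: [[0.999, 0.039, 0.002], [0.039, -0.999, -0.0], [0.002, 0.0, -1.0]]
contact_force: [-0.0, -0.1, -2.1]
gripper_width: 0.139
```

View pics/w23.png

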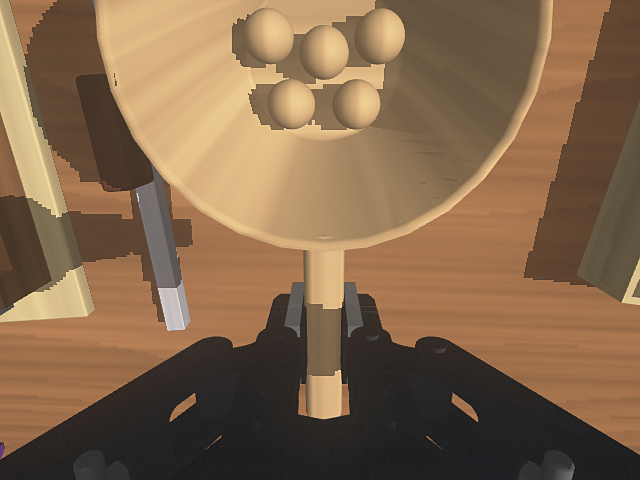

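```bash
cat > pour.py <<'E'
import sys
from h import *
from g import plan
from scipy.spatial.transform import Rotation as Ro
def pose(th,lipc=(.015,.072),zl=.064,ref=65,dy=-30):
    ld=np.array([np.cos(np.radians(dy-90)),np.sin(np.radians(dy-90)),0]);ax=np.cross([0,0,1],ld)
    C=lambda t: Ro.from_rotvec(ax*np.radians(t)).as_matrix()@Ro.from_euler('z',dy,degrees=True).as_matrix()
    lip=np.array([0,-.064,.047]);H=np.array([-.095,0,.036])
    Hw=np.r_[crate2w(*lipc),zl]+C(ref)@(H-lip)
    T=C(th)@np.diag([1,-1,-1.]); tcp=Hw+T[:,2]*.0167
    L=Hw+C(th)@(lip-H); B=Hw+C(th)@(-H); print('th',th,'H',Hw,'lip crate',crate(L),L[2])
    return tcp,T
if __name__=='__main__':
    a=[float(x) for x in sys.argv[1:]]
    t,R=pose(*a[:1],zl=a[1] if len(a)>1 else .064); print('target tcp',t); plan(t,R)
E
python3 pour.py 0; python3 pour.py 65
```

```text
th 0.0 H [ 0.5093 -0.1528  0.1174] lip crate [0.0039 0.0474] 0.12835489749119794
target tcp [ 0.5093 -0.1528  0.1007]
t 40.57 pos [0.4854 0.0061 0.1204] yaw 2.22 q [ 0.3766  0.1263 -0.5086  1.9711  0.071   1.0592 -1.6953] w 0.142 F [-0.5 -0.2 -1.8]
tool delta mm [ 17.7 159.7  19.8] min rows 3.9 rotvec deg [-0.01 -0.11 32.22]
th 65.0 H [ 0.5093 -0.1528  0.1174] lip crate [0.015 0.072] 0.064
target tcp [ 0.5168 -0.1397  0.1103]
t 40.57 pos [0.4854 0.0061 0.1204] yaw 2.22 q [ 0.3766  0.1263 -0.5086  1.9711  0.071   1.0592 -1.6953] w 0.142 F [-0.5 -0.2 -1.8]
tool delta mm [ 25.8 146.9  10.2] min rows 3.6 rotvec deg [63.19 18.15 28.71]
```

```bash
python3 -m handwheel '[[0.001,0.008,0.001,0,0,2],[0.002,0.016,0.002,0,0,3.5],[0.003,0.017,0.002,0,0,3.5],[0.004,0.018,0.002,0,0,3.5],[0.006,0.018,0.002,0,0,3.5],[0.007,0.018,0.002,0,0,3.5],[0.008,0.017,0.002,0,0,3.5],[0.009,0.017,0.002,0,0,3.5],[0.009,0.015,0.002,0,0,3.5],[0.005,0.008,0.002,0,0,2]]' 0 110 >/dev/null
python3 pour.py 0; python3 pour.py 40
```

```text
th 0.0 H [ 0.5093 -0.1528  0.1174] lip crate [0.0039 0.0474] 0.12835489749119794
target tcp [ 0.5093 -0.1528  0.1007]
t 41.40 pos [ 0.5044 -0.1592  0.099 ] yaw -30.25 q [ 0.5121  0.2234 -0.325   1.8999  0.0833  1.032  -1.947 ] w 0.143 F [ 0.3  0.8 -1.7]
tool delta mm [ 1.  -8.  -1.7] min rows 0.2 rotvec deg [ 0.05  0.03 -0.25]
th 40.0 H [ 0.5093 -0.1528  0.1174] lip crate [0.0071 0.0546] 0.08464297934556816
target tcp [ 0.5146 -0.1435  0.1046]
t 41.40 pos [ 0.5044 -0.1592  0.099 ] yaw -30.25 q [ 0.5121  0.2234 -0.325   1.8999  0.0833  1.032  -1.947 ] w 0.143 F [ 0.3  0.8 -1.7]
tool delta mm [  0.9 -18.7  -5.6] min rows 0.5 rotvec deg [40.05 -0.05 -0.25]
```

```bash
python3 -m handwheel '[[0,-0.003,0,2.5,0,0],[0,-0.003,0,4.5,0,0],[0,-0.003,0,4.5,0,0],[0,-0.002,0,4.5,0,0],[0,-0.002,0,4.5,0,0],[0,-0.002,0,4.5,0,0],[0,-0.001,0,4.5,0,0],[0,-0.001,0,4.5,0,0],[0,-0.001,0,4,0,0],[0,-0.001,0,2,0,0]]' 0 110 >/dev/null
python3 pour.py 40; python3 pour.py 58
python3 - <<'E'
from h import *
snap('wrist','w24');p,_,_=snap('top','t24')
cv2.imwrite('pics/c24.png',cv2.resize(p[150:310,290:520,::-1],None,fx=3.4,fy=3.4,interpolation=cv2.INTER_CUBIC))
E
```

```text
th 40.0 H [ 0.5093 -0.1528  0.1174] lip crate [0.0071 0.0546] 0.08464297934556816
target tcp [ 0.5146 -0.1435  0.1046]
t 42.23 pos [ 0.5129 -0.1419  0.1029] yaw -30.03 q [ 0.9516  0.3305 -0.3648  1.9686 -0.6893  1.0458 -1.0831] w 0.139 F [-0.8  0.2 -1.7]
tool delta mm [ 2.3 -0.7 -1.6] min rows 0.1 rotvec deg [-0.19  0.06 -0.09]
th 58.0 H [ 0.5093 -0.1528  0.1174] lip crate [0.0124 0.0663] 0.06890893124375193
target tcp [ 0.5164 -0.1405  0.1085]
t 42.23 pos [ 0.5129 -0.1419  0.1029] yaw -30.03 q [ 0.9516  0.3305 -0.3648  1.9686 -0.6893  1.0458 -1.0831] w 0.139 F [-0.8  0.2 -1.7]
tool delta mm [ 2.3 -5.9 -2.4] min rows 0.2 rotvec deg [17.81  0.05 -0.1 ]
```

View pics/w24.png

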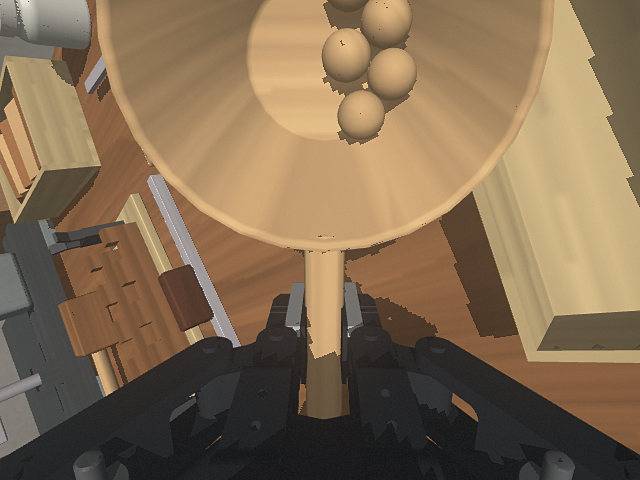

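View pics/c24.png

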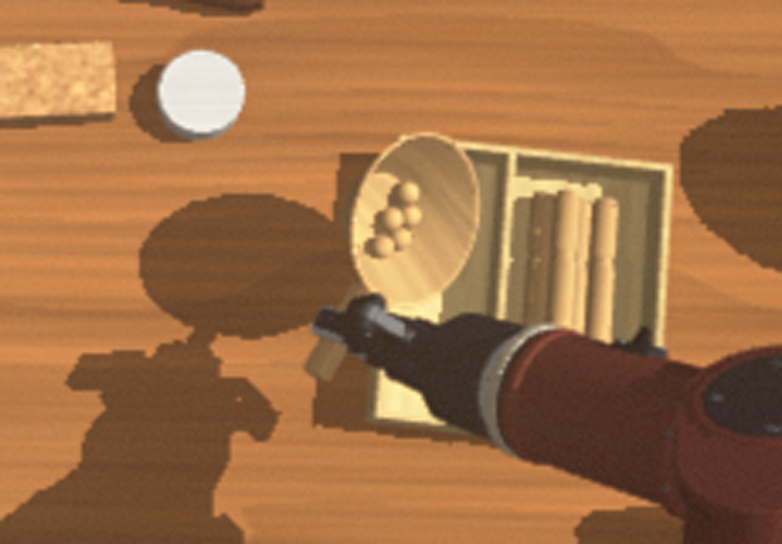

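```bash
python3 -m handwheel '[[0.001,-0.001,0,2,0,0],[0.001,-0.001,0,2,0,0],[0,-0.001,0,2,0,0],[0,-0.001,0,2,0,0],[0,-0.001,0,1.5,0,0],[0,-0.001,0,1.5,0,0],[0,0,0,1.5,0,0],[0,0,0,1.5,0,0],[0,0,0,1,0,0],[0,0,0,1,0,0]]' 0 110 >/dev/null
python3 pour.py 65
python3 - <<'E'
from h import *
p,_,_=snap('top','t25')
cv2.imwrite('pics/c25.png',cv2.resize(p[150:310,290:520,::-1],None,fx=3.4,fy=3.4,interpolation=cv2.INTER_CUBIC))
E
```

```text
th 65.0 H [ 0.5093 -0.1528  0.1174] lip crate [0.015 0.072] 0.064
target tcp [ 0.5168 -0.1397  0.1103]
t 43.17 pos [ 0.5177 -0.1374  0.1081] yaw -29.79 q [ 1.0794  0.4772 -0.3943  1.9547 -0.869   1.1634 -0.847 ] w 0.139 F [-0.5 -0.2 -1.5]
tool delta mm [ 0.4 -0.5 -3.2] min rows 0.1 rotvec deg [8.91 0.2  0.09]
```

View pics/c25.png

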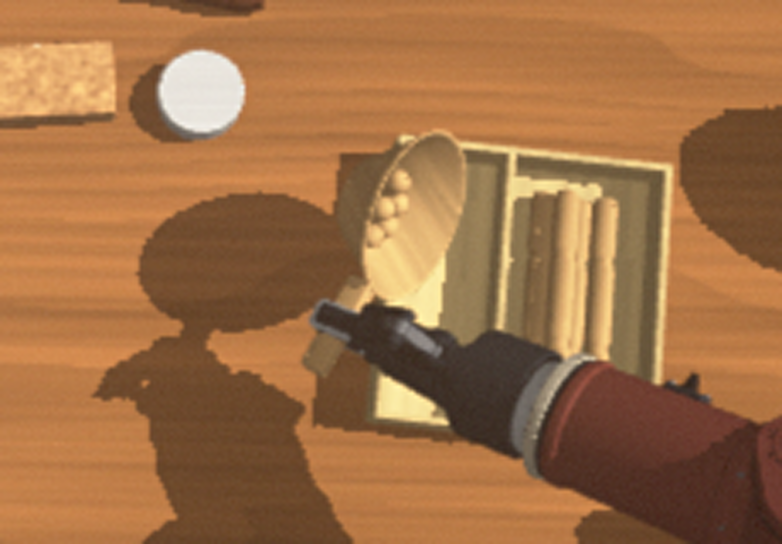

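```bash
python3 -m handwheel '[[0,0,0,1,0,0],[0,0,0,1,0,0],[0,0,0,1,0,0],[0,0,0,1,0,0],[0,0,0,1,0,0],[0,0,0,1,0,0],[0,0,0,1,0,0],[0,0,0,1,0,0],[0,0,0,1,0,0],[0,0,0,1,0,0]]' 0 110 >/dev/null
python3 pour.py 65
python3 - <<'E'
from h import *
p,_,_=snap('top','t26')
cv2.imwrite('pics/c26.png',cv2.resize(p[150:310,290:520,::-1],None,fx=3.4,fy=3.4,interpolation=cv2.INTER_CUBIC))
E
```

```text
th 65.0 H [ 0.5093 -0.1528  0.1174] lip crate [0.015 0.072] 0.064
target tcp [ 0.5168 -0.1397  0.1103]
t 44.05 pos [ 0.5177 -0.1374  0.1083] yaw -29.78 q [ 1.1447  0.5947 -0.4123  1.9375 -0.9418  1.2447 -0.7283] w 0.142 F [ 0.1 -0.3 -0.8]
tool delta mm [ 0.4 -0.8 -3. ] min rows 0.1 rotvec deg [-1.11  0.2   0.09]
```

View pics/c26.png

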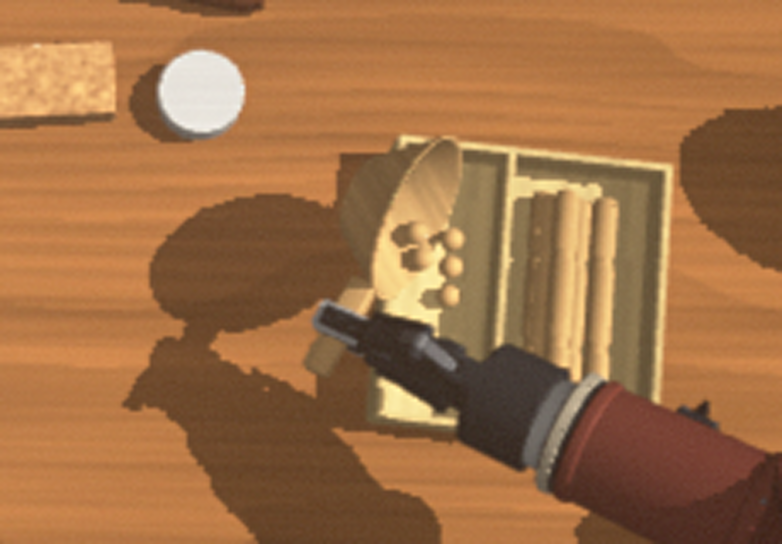

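```bash
python3 -m handwheel '[[0,0,-0.001,1.5,0,0],[0,0,-0.001,1.5,0,0],[0,0,0,1,0,0],[0,0,0,1,0,0],[0,0,0,1,0,0],[0,0,0,0,0,0],[0,0,0,0,0,0],[0,0,0,0,0,0],[0,0,0,0,0,0],[0,0,0,0,0,0]]' 0 110 >/dev/null
python3 pour.py 70
python3 - <<'E'
from h import *
snap('wrist','w27')
p,_,_=snap('top','t27')
cv2.imwrite('pics/c27.png',cv2.resize(p[150:310,290:520,::-1],None,fx=3.4,fy=3.4,interpolation=cv2.INTER_CUBIC))
E
```

```text
th 70.0 H [ 0.5093 -0.1528  0.1174] lip crate [0.017  0.0764] 0.060976791337482135
target tcp [ 0.5171 -0.1392  0.1116]
t 44.93 pos [ 0.5169 -0.1388  0.1093] yaw -29.76 q [ 1.1774  0.668  -0.4223  1.9217 -0.9713  1.2973 -0.6709] w 0.142 F [ 0.6  0.1 -1.2]
tool delta mm [ 0.4 -2.2 -0.9] min rows 0.1 rotvec deg [-1.98  0.22  0.1 ]
```

View pics/c27.png

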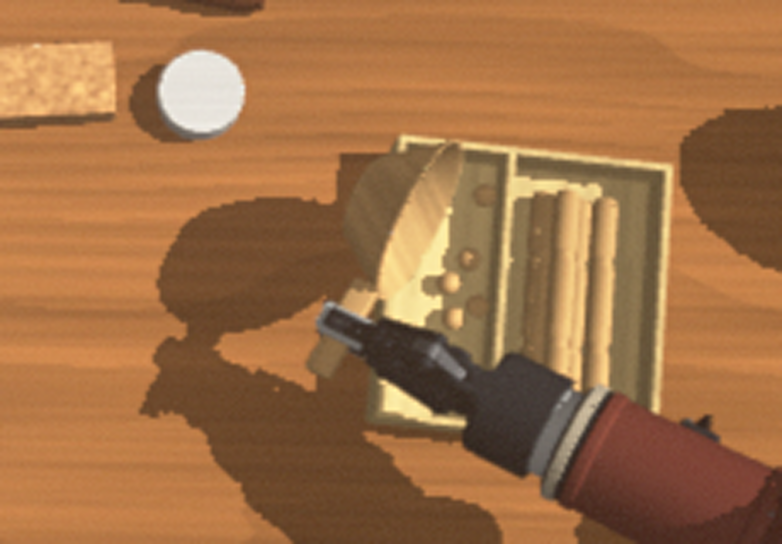

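View pics/w27.png

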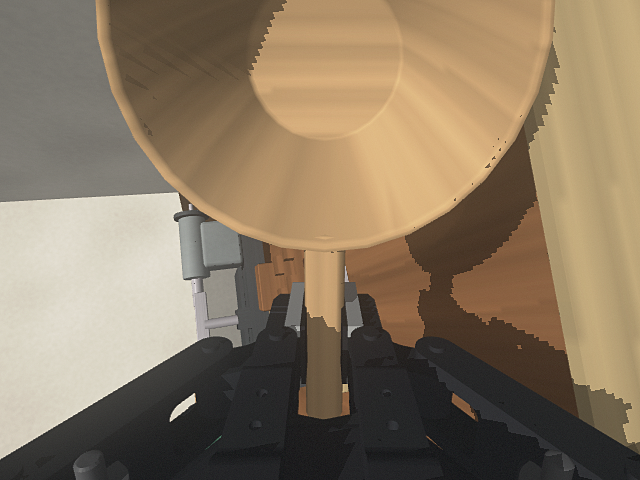

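```bash
python3 -m handwheel '[[0,-0.01,0,-3,0,0],[0,-0.01,0,-6,0,0],[0,0,0,-7,0,0],[0,0,0,-7,0,0],[0,0,0,-7,0,0],[0,0,0,-7,0,0],[0,0,0,-7,0,0],[0,0,0,-7,0,0],[0,0,0,-7,0,0],[0,0,0,-7,0,0]]' 0 110 >/dev/null
python3 g.py .4855 .006 .12 2.3
python3 g.py .4855 .006 .12 -29.8
```

```text
t 45.87 pos [ 0.5208 -0.1336  0.1298] yaw -29.84 q [ 0.5801  0.1908 -0.3721  1.8766 -0.0471  1.0479 -1.8531] w 0.139 F [-0.1  0.7 -2.3]
tool delta mm [-100.1 -101.7   21.3] min rows 3.5 rotvec deg [ -6.43  -2.14 -32.09]
t 45.87 pos [ 0.5208 -0.1336  0.1298] yaw -29.84 q [ 0.5801  0.1908 -0.3721  1.8766 -0.0471  1.0479 -1.8531] w 0.139 F [-0.1  0.7 -2.3]
tool delta mm [-100.1 -101.7   21.3] min rows 3.5 rotvec deg [-6.68 -0.27 -0.03]
```

```bash
python3 -m handwheel '[[0,0,0,-6.7,0,0],[-0.011,-0.0115,0,0,0,-3.5],[-0.0105,-0.012,0,0,0,-3.5],[-0.01,-0.013,0,0,0,-3.5],[-0.009,-0.0135,0,0,0,-3.5],[-0.008,-0.014,0,0,0,-3.5],[-0.007,-0.0145,0,0,0,-3.5],[-0.006,-0.015,0,0,0,-3.5],[-0.005,-0.015,0,0,0,-3.5],[-0.004,-0.0155,0,0,0,-3.5]]' 0 110 >/dev/null
python3 g.py .4855 .006 .02 2.3
```

```text
t 46.70 pos [0.4849 0.0084 0.1286] yaw 1.92 q [ 0.4043  0.1182 -0.5371  1.9625  0.0638  1.0756 -1.6972] w 0.137 F [-1.   0.8 -1.1]
tool delta mm [  0.3   2.9 108.5] min rows 2.6 rotvec deg [-0.26 -0.13 -0.38]
```

```bash
python3 -m handwheel '[[0,0,0.015,-0.2,-0.1,0],[0,0,0.02,0,0,0],[0,0,0.02,0,0,0],[0,0,0.02,0,0,0],[0,0,0.015,0,0,0],[0,0,0.01,0,0,0],[0,0,0.005,0,0,0],[0,0,0.002,0,0,0],[0,0,0.001,0,0,0],[0,0,0,0,0,0]]' 0 110
python3 -m handwheel '[[0,0,0.0005,0,0,0],[0,0,0.0005,0,0,0],[0,0,0,0,0,0],[0,0,0,0,0,0],[0,0,0,0,0,0],[0,0,0,0,0,0],[0,0,0,0,0,0],[0,0,0,0,0,0],[0,0,0,0,0,0],[0,0,0,0,0,0]]' 0 110
```

```text
time: 47.53
tool_pos: [0.4861, 0.0076, 0.0211]
eef_rot: [[1.0, 0.03, 0.002], [0.03, -1.0, 0.001], [0.002, -0.001, -1.0]]
contact_force: [-0.0, 0.3, -1.3]
gripper_width: 0.139
time: 48.37
tool_pos: [0.4858, 0.0075, 0.0196]
eef_rot: [[1.0, 0.03, 0.001], [0.03, -1.0, 0.001], [0.001, -0.001, -1.0]]
contact_force: [0.1, 0.1, 2.5]
gripper_width: 0.138
```

Touching the bench; open and rise, then look.

```bash
python3 -m handwheel '[[0,0,0,0,0,0],[0,0,0,0,0,0],[0,0,0,0,0,0],[0,0,0,0,0,0],[0,0,-0.01,0,0,0],[0,0,-0.02,0,0,0],[0,0,-0.03,0,0,0],[0,0,-0.03,0,0,0],[0,0,-0.03,0,0,0],[0,0,-0.02,0,0,0]]' 0.045 80
python3 - <<'E'
from h import *
snap('wrist','w28')
p,_,_=snap('top','t28')
cv2.imwrite('pics/c28.png',cv2.resize(p[150:310,180:500,::-1],None,fx=2.5,fy=2.5,interpolation=cv2.INTER_CUBIC))
E
python3 g.py .5458 .1315 .12 6.5
```

```text
time: 49.2
tool_pos: [0.4863, 0.0078, 0.1631]
eef_rot: [[1.0, 0.031, 0.004], [0.031, -1.0, 0.001], [0.004, -0.001, -1.0]]
contact_force: [0.2, -0.1, 0.4]
gripper_width: 0.528
t 49.30 pos [0.4877 0.0077 0.1639] yaw 1.74 q [ 0.4149  0.082  -0.5414  1.9198  0.047   1.1443 -1.6847] w 0.524 F [-0.  -0.3 -0.5]
tool delta mm [  61.5 -122.    44.4] min rows 3.4 rotvec deg [ 0.01 -0.44 -4.76]
```

View pics/w28.png

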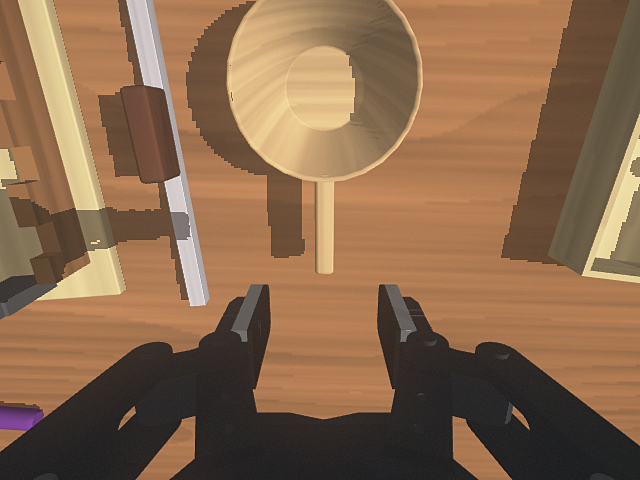

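View pics/c28.png

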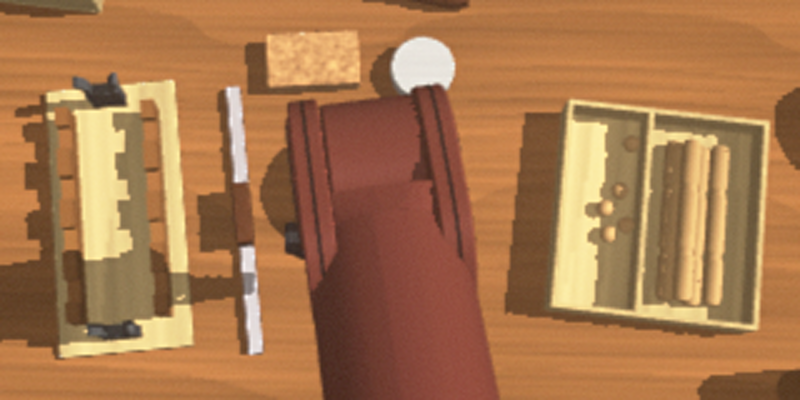

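```bash
python3 -m handwheel '[[0.01,-0.02,0,0,0,-1.2],[0.016,-0.028,0,0,0,-1.2],[0.016,-0.028,0,0,0,-1.2],[0.015,-0.028,0,0,0,-1.2],[0.012,-0.018,0.01,0,0,0],[0,0,0.01,0,0,0],[0,0,0,0,0,0],[0,0,0,0,0,0],[0,0,0,0,0,0],[0,0,0,0,0,0]]' 0.05 80 >/dev/null
python3 g.py .5462 .1315 .0159 6.62
python3 - <<'E'
from h import *
snap('wrist','w29')
E
```

```text
t 50.13 pos [0.5458 0.1329 0.1403] yaw 6.43 q [ 0.2155  0.282  -0.6202  1.772   0.1789  1.1425 -1.9191] w 0.584 F [ 0.  -1.   0.1]
tool delta mm [  0.    1.5 124.4] min rows 3.0 rotvec deg [-0.02 -0.1  -0.19]
```

View pics/w29.png

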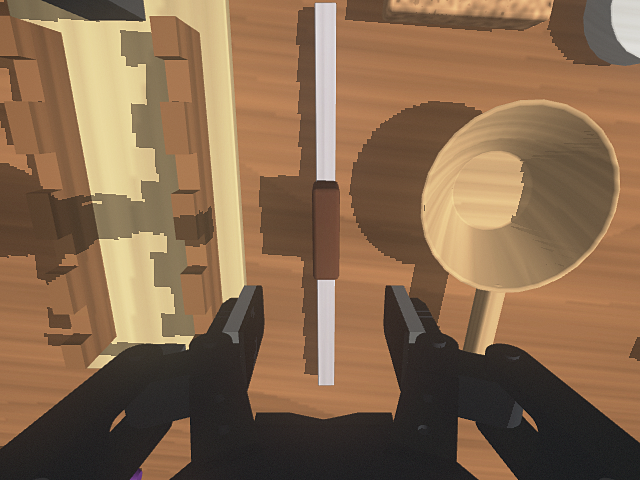

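```bash
python3 -m handwheel '[[0,0.0015,0.015,0,0,-0.2],[0,0,0.02,0,0,0],[0,0,0.025,0,0,0],[0,0,0.025,0,0,0],[0,0,0.02,0,0,0],[0,0,0.013,0,0,0],[0,0,0.005,0,0,0],[0,0,0.002,0,0,0],[0,0,0,0,0,0],[0,0,0,0,0,0]]' 0.05 80 >/dev/null
python3 g.py .5462 .1315 .0159 6.62
python3 -m handwheel '[[0,0,0,0,0,0],[0,0,0,0,0,0],[0,0,0,0,0,0],[0,0,0,0,0,0],[0,0,0,0,0,0],[0,0,0,0,0,0],[0,0,0,0,0,0],[0,0,0,0,0,0],[0,0,0,0,0,0],[0,0,0,0,0,0]]' 0 80 >/dev/null
python3 g.py .5462 .1315 .0159 6.62
```

```text
t 51.02 pos [0.5468 0.1329 0.0159] yaw 6.72 q [ 0.1656  0.4337 -0.5756  1.8737  0.2924  0.9153 -2.0009] w 0.585 F [-0.8 -1.4 -0.4]
tool delta mm [-0.8  1.3 -0. ] min rows 0.0 rotvec deg [-0.06 -0.16  0.1 ]
t 51.85 pos [0.5466 0.1327 0.0156] yaw 6.72 q [ 0.1654  0.434  -0.5754  1.8741  0.2927  0.9153 -2.0012] w 0.197 F [-0.9 -1.5  6.1]
tool delta mm [-0.5  1.2 -0.3] min rows 0.0 rotvec deg [-0.04 -0.13  0.1 ]
```

```bash
python3 -m handwheel '[[0,0,-0.01,0,0,0],[0,0,-0.02,0,0,0],[0,0,-0.025,0,0,0],[0,0,-0.025,0,0,0],[0,0,-0.025,0,0,0],[0,0,-0.02,0,0,0],[0,0,-0.01,0,0,0],[0,0,0,0,0,0],[0,0,0,0,0,0],[0,0,0,0,0,0]]' 0 80 >/dev/null
python3 g.py .5443 .2647 .14 6.33
```

```text
t 52.68 pos [0.5449 0.1321 0.148 ] yaw 6.72 q [ 0.2217  0.2749 -0.6249  1.7634  0.173   1.1601 -1.9085] w 0.198 F [-0.4  0.2 -6.2]
tool delta mm [  15.  -131.7    8.1] min rows 3.2 rotvec deg [-0.04  0.08  0.39]
```

```bash
python3 -m handwheel '[[0.001,-0.01,0,0,0,0.4],[0.002,-0.02,0,0,0,0],[0.003,-0.025,0,0,0,0],[0.003,-0.025,0,0,0,0],[0.003,-0.025,0,0,0,0],[0.002,-0.018,0,0,0,0],[0.001,-0.0085,0,0,0,0],[0,0,0,0,0,0],[0,0,0,0,0,0],[0,0,0,0,0,0]]' 0 80 >/dev/null
python3 g.py .5443 .2647 .12 6.33
python3 - <<'E'
from h import *
snap('wrist','w30')
E
```

```text
t 53.52 pos [0.5464 0.263  0.149 ] yaw 6.23 q [ 0.0088  0.3772 -0.6606  1.6507  0.2454  1.1985 -2.1698] w 0.200 F [ 0.1 -0.9 -5. ]
tool delta mm [-1.9 -1.9 29. ] min rows 0.7 rotvec deg [ 0.03  0.01 -0.1 ]
```

View pics/w30.png

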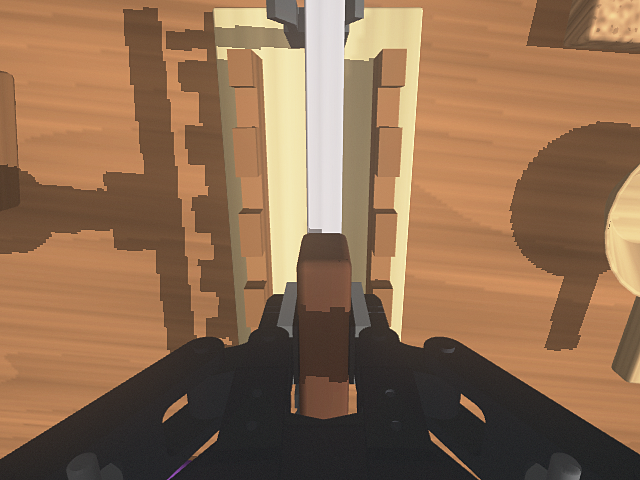

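```bash
python3 -m handwheel '[[-0.002,-0.002,0,0,0,-0.1],[0,0,0.01,0,0,0],[0,0,0.015,0,0,0],[0,0,0.008,0,0,0],[0,0,0,0,0,0],[0,0,0,0,0,0],[0,0,0,0,0,0],[0,0,0,0,0,0],[0,0,0,0,0,0],[0,0,0,0,0,0]]' 0 80 >/dev/null
python3 g.py .5443 .2647 .0786 6.33
python3 - <<'E'
from h import *
snap('wrist','w31')
p,_,_=snap('side','s31'); cv2.imwrite('pics/c31.png',cv2.resize(p[170:290,220:380,::-1],None,fx=5,fy=5,interpolation=cv2.INTER_CUBIC))
E
```

```text
t 54.40 pos [0.5443 0.2669 0.1173] yaw 6.42 q [-0.0034  0.4053 -0.6548  1.6857  0.2674  1.1395 -2.1901] w 0.199 F [ 0.4 -0.1 -4.3]
tool delta mm [-0.3  2.2 38.7] min rows 0.9 rotvec deg [-0.07 -0.11  0.09]
```

View pics/w31.png

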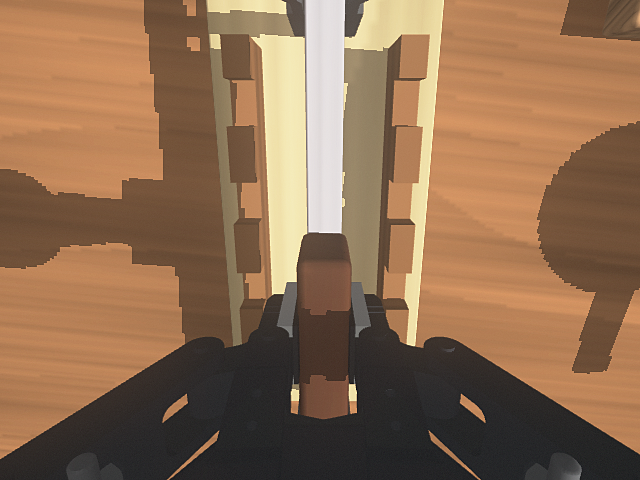

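View pics/c31.png

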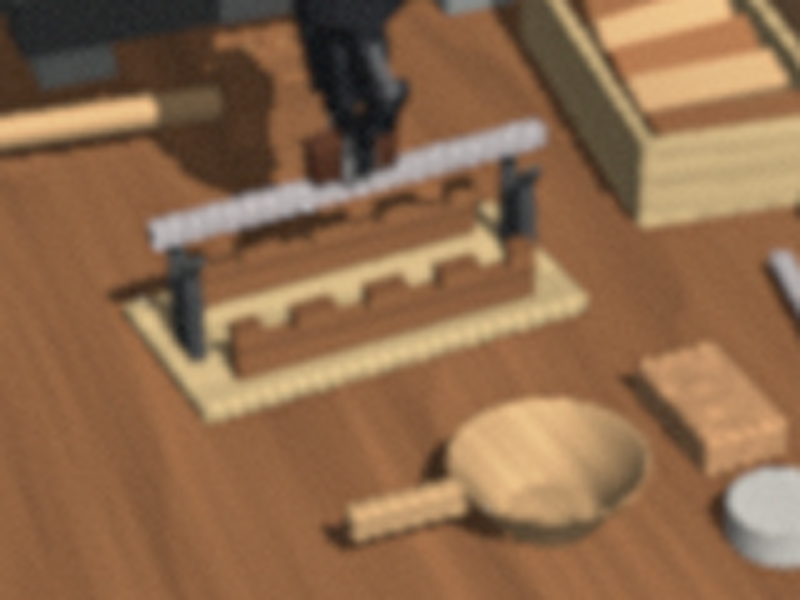

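```bash
python3 -m handwheel '[[0,0.001,0.003,0,0,0],[0,0,0.004,0,0,0],[0,0,0.004,0,0,0],[0,0,0.004,0,0,0],[0,0,0.004,0,0,0],[0,0,0.004,0,0,0],[0,0,0.003,0,0,0],[0,0,0,0,0,0],[0,0,0,0,0,0],[0,0,0,0,0,0]]' 0 80 >/dev/null
python3 g.py .5443 .2655 .0786 6.33
```

```text
t 55.33 pos [0.5442 0.2659 0.0909] yaw 6.43 q [-0.0104  0.4319 -0.6455  1.7105  0.287   1.0939 -2.2032] w 0.194 F [-0.2  0.1 -3.5]
tool delta mm [ 0.   0.4 12.3] min rows 0.3 rotvec deg [-0.06 -0.07  0.1 ]
```

```bash
python3 -m handwheel '[[0,0,0.003,0,0,0],[0,0,0.003,0,0,0],[0,0,0.002,0,0,0],[0,0,0.002,0,0,0],[0,0,0.001,0,0,0],[0,0,0.0005,0,0,0],[0,0,0,0,0,0],[0,0,0,0,0,0],[0,0,0,0,0,0],[0,0,0,0,0,0]]' 0 80 >/dev/null
python3 g.py .5443 .2655 .0786 6.33
```

```text
t 56.17 pos [0.5442 0.2658 0.0794] yaw 6.43 q [-0.0146  0.4444 -0.6409  1.7202  0.2964  1.074  -2.2101] w 0.200 F [ 0.9 -0.1 -5.1]
tool delta mm [0.  0.3 0.8] min rows 0.0 rotvec deg [-0.06 -0.07  0.1 ]
```

```bash
python3 -m handwheel '[[0,0,0.0005,0,0,0],[0,0,0.0005,0,0,0],[0,0,0.0005,0,0,0],[0,0,0,0,0,0],[0,0,0,0,0,0],[0,0,0,0,0,0],[0,0,0,0,0,0],[0,0,0,0,0,0],[0,0,0,0,0,0],[0,0,0,0,0,0]]' 0 80 >/dev/null
python3 g.py .5443 .2655 .0786 6.33
```

```text
t 57.00 pos [0.5443 0.2658 0.0786] yaw 6.43 q [-0.0151  0.4453 -0.6405  1.721   0.2976  1.0724 -2.211 ] w 0.201 F [-3.6 -2.3  5.7]
tool delta mm [ 0.   0.3 -0. ] min rows 0.0 rotvec deg [-0.04 -0.09  0.1 ]
```

```bash
python3 -m handwheel '[[0,0,0,0,0,0],[0,0,0,0,0,0],[0,0,0,0,0,0],[0,0,0,0,0,0],[0,0,0,0,0,0],[0,0,-0.005,0,0,0],[0,0,-0.015,0,0,0],[0,0,-0.03,0,0,0],[0,0,-0.03,0,0,0],[0,0,-0.03,0,0,0]]' 0.05 80
python3 -m handwheel '[[0,0,-0.03,0,0,0],[0,0,-0.02,0,0,0],[-0.01,0.03,-0.02,0,0,0],[-0.01,0.035,0,0,0,0],[0,0.035,0,0,0,0],[0,0.035,0,0,0,0],[0,0.035,0,0,0,0],[0,0.035,0,0,0,0],[0,0.02,0,0,0,0],[0,0,0,0,0,0]]' 0.05 80
python3 - <<'E'
from h import *
snap('wrist','w32')
p,_,_=snap('side','s32'); cv2.imwrite('pics/c32s.png',cv2.resize(p[170:290,220:380,::-1],None,fx=5,fy=5,interpolation=cv2.INTER_CUBIC))
p,_,_=snap('top','t32'); cv2.imwrite('pics/c32t.png',cv2.resize(p[160:310,180:500,::-1],None,fx=2.5,fy=2.5,interpolation=cv2.INTER_CUBIC))
E
```

```text
time: 57.83
tool_pos: [0.5437, 0.2657, 0.1893]
eef_rot: [[0.994, 0.112, 0.001], [0.112, -0.994, 0.001], [0.001, -0.001, -1.0]]
contact_force: [0.4, 0.2, -0.4]
gripper_width: 0.584
time: 58.67
tool_pos: [0.5498, 0.0336, 0.2577]
eef_rot: [[0.995, 0.104, 0.001], [0.104, -0.995, -0.001], [0.001, 0.001, -1.0]]
contact_force: [0.2, -0.4, -0.2]
gripper_width: 0.588
```

View pics/c32s.png

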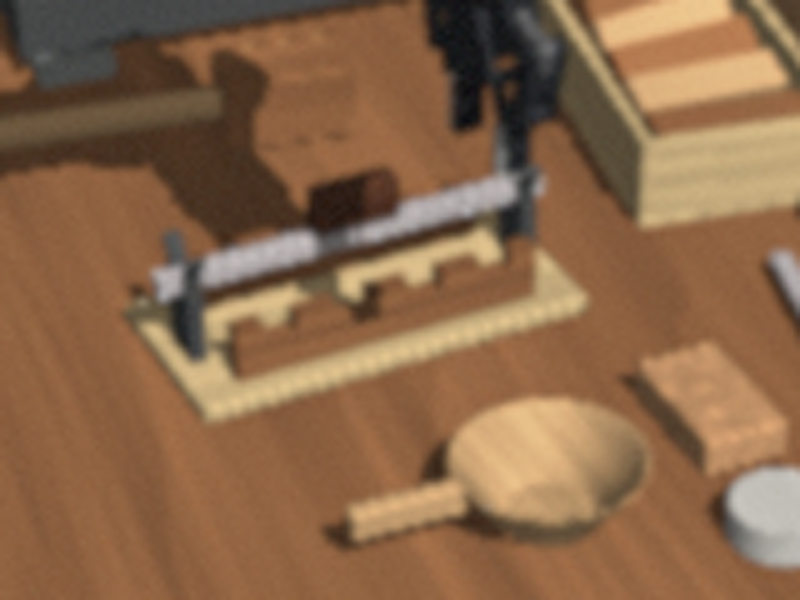

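View pics/c32t.png

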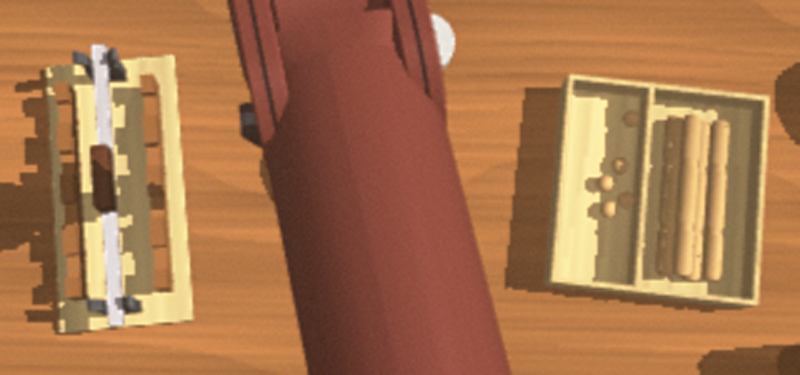

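View pics/w32.png

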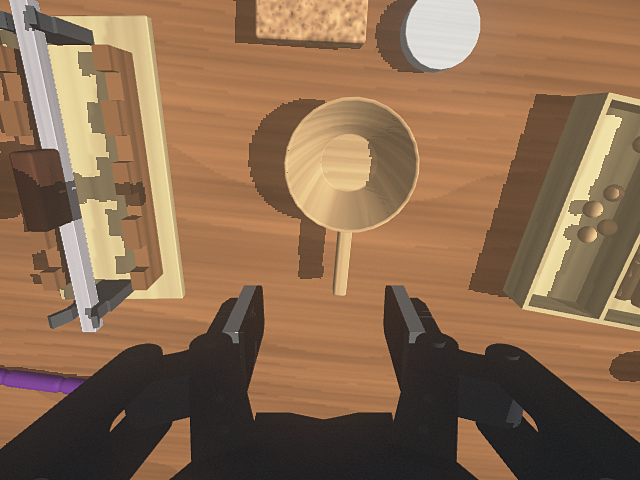

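Run:
```python
from h import *
z=load('t32'); W=cloud(z)
P=lambda x,y:(180+x/2.5-.3,160+y/2.5-.3)
for n,(x,y),h in [('bar end',(97,46),.077),('bar end',(117,325),.077),('grip top',(103,178),.111)]:
    u,v=P(x,y); print(n,px(z,u,v,h), W[int(round(v)),int(round(u))])
a=px(z,*P(97,46),.077);b=px(z,*P(117,325),.077);print((a+b)/2,np.degrees(np.arctan2(*(a-b)[[1,0]])))
for x,y in [(106,110),(112,270),(104,170)]:
    u,v=map(int,map(round,P(x,y))); print('bar z',np.nanmedian(W[v-1:v+2,u-1:u+2,2]))
for x in (668,692,718):
    u,v=map(int,map(round,P(x,200))); print('sp top z',W[v,u], crate(W[v,u])*1000, [round(W[int(P(x,yy)[1]),u,2],3) for yy in (130,160,230,260)])
for x,y in [(631,118),(619,163),(607,183),(626,201),(609,210)]:
    u,v=map(int,map(round,P(x,y))); print('ball',W[v,u],crate(W[v,u])*1000)
```

```text
bar end [0.6838 0.2827 0.077 ] [0.6842 0.2842 0.0765]
bar end [0.398  0.2478 0.077 ] [0.3978 0.2514 0.0648]
grip top [0.5394 0.2621 0.111 ] [0.5396 0.2623 0.1089]
[0.5409 0.2653 0.077 ] 6.970681554231714
bar z 0.07648936812805532
bar z 0.07666715640624704
bar z 0.10942378264856484
sp top z [ 0.5416 -0.3154  0.0223] [ -8.0852 -13.8063] [np.float64(0.02), np.float64(0.026), np.float64(0.02), np.float64(0.025)]
sp top z [ 0.5386 -0.3328  0.0425] [ -9.3639 -31.3878] [np.float64(0.036), np.float64(0.04), np.float64(0.036), np.float64(0.037)]
sp top z [ 0.5417 -0.3663  0.0268] [ -2.9057 -64.3739] [np.float64(0.027), np.float64(0.027), np.float64(0.026), np.float64(0.026)]
ball [ 0.6299 -0.2783  0.0224] [76.1079 31.8731]
ball [ 0.5812 -0.2644  0.0207] [26.2744 40.9302]
ball [ 0.5594 -0.2507  0.0208] [ 3.2531 52.381 ]
ball [ 0.5398 -0.2694  0.0283] [-14.4286  31.8095]
ball [ 0.5294 -0.2517  0.0253] [-26.5597  48.451 ]
```

```bash
python3 -c "
from cell import robot
print(robot.close_job()); print(robot.observe()['time'])"
```

```text
the job is handed in; nothing more can be done
None
the job is handed in; nothing more can be done
```

The crate is packed and I handed the job in at about 59 s. One thing may count against the run: a hard contact while fetching the last spindle.

**What I did**
- Lifted the bar out of its brackets and set it on the bench.
- Laid all 4 spindles in the wide bay. Spindle 1 had been knocked about 1–2 cm along its axis partway through, so I measured it again before gripping it.
- Tipped all 5 balls into the narrow bay.
- Stood the empty cup back upright close to where it started.
- Put the bar back in the brackets.

**Last checks, from the cameras**
- **Bar:** its top is about 76.5 mm above the bench at both halves, against 77 mm when seated. It lies in both forks. Its heading is off by about 0.01 rad.
- **Spindles:** three lie on the floor of the wide bay. The fourth lies flat in the groove between two of them, with its top at about 36–42 mm, so its centre is below 45 mm.
- **Balls:** all 5 are in the narrow bay, at y = 32 to 52 mm in the crate's frame.
- **Cup and arm:** the cup is empty and upright, and the arm is clear of everything.
- **Bystanders:** I touched none of them. I did not measure their positions again at the end.

**What disagreed:** while lowering onto spindle 1 the hand stopped about 8 mm short and the wrist read 65 N upward (about 71 N in all). It was most likely a finger on a prong of the far bracket, because the grip point had shifted with the knocked spindle. This is below the 120 N wrist limit. If it was the gripper's body rather than a finger, it passed the 40 N limit; I could not tell which part touched. I did not retry the descent; I closed where it stopped, and the grasp held.

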